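# Load a badge press through its guard flap with a push stick

## Task

Take the wooden push stick from its grey tray and use it to slide the loaded die along the press's loading channel and in through the hinged guard flap until it meets the backstop inside. The backstop was set by hand, so find it by feel: keep the die pressed on it with about 10 N for half a second, never ramming it (15 N is too much). Then draw the stick out so that the flap falls shut behind the die, and lay the stick back in its tray, handle up; keep the gripper outside the guard and leave everything else on the bench where it is.

Things in the scene. Friction and masses are not known exactly. Their poses are not given: they have to be found in the camera images.
- press: Fixed bench badge press, grey head 0.43 m tall. Origin on the bench under the guard flap, mid-channel; +x is the feeding direction (into the press), z up. Its bed and loading table are 12 mm thick; the die slides on their top. The clear guard (150 mm high, 162 mm wide) begins at x = -7 mm; the head overhangs from x = +30 mm, 160 mm up.
- mouth (a point): Outer, flared end of the loading channel, on its floor midway between the rails, 180 mm before the gate; axes as the press. The straight channel runs from here along +x past the gate to the backstop, between rails 54 mm apart and 14 mm high, on a table 86 mm wide whose floor is 12 mm above the bench.
- gate (a point): Point on the channel floor straight under the closed flap; axes as the press. The gate's opening is 54 mm wide at the rails and 48 mm high.
- nest (a point): Nominal home of the die's origin, on the channel floor under the ram's flat 84 mm platen, 80 mm past the gate; axes as the press. The rigid backstop that sets the true home was screwed by hand to stop the die's centre anywhere from 10 mm short of this point to 10 mm beyond it; the setting is not measured and must be felt. Over 15 N would shift it.
- flap (a joint): Angle of the steel guard flap, 50 mm wide, 40 mm tall, hinged 44 mm above the channel floor. 0 = hanging shut; it swings only inward, to 1.45 rad, opens with under 2 N, and gravity and a light spring shut it. It rests on what passes below: about 1.2 rad on the die, 0.86 rad on the stick, whose flat top slides out under it.
- die: The loaded lower die: round steel cup, 50 mm diameter, 30 mm tall, white foot, paper-faced badge in the top; about 0.25 kg. Origin at the centre of its underside. It starts upright in the channel, 55 to 95 mm in front of the flap. It slides in the channel with 1 to 3 N.
- stick: Plywood push stick, 0.13 kg: flat shaft 18 mm thick, 24 mm wide, top level all along. Origin on the underside below the handle's middle; +x along the shaft to the notched end, z up. The shaft ends 55 mm behind the origin; in front is a head 36 mm wide with a bird's-mouth notch. When the die sits in the notch its centre is 199 mm ahead of this origin.
- handle (a point): Middle of the stick's upright handle, 50 mm above the stick's underside; axes as the stick. The handle is 60 mm long (along x), 16 mm thick (y), and stands from 18 to 72 mm above the underside.
- notch (a point): Bottom of the stick's notch, 170 mm ahead of the stick's origin, 9 mm above its underside; axes as the stick. The horns beside it reach 11 mm further; a die in the notch has its centre 29 mm ahead of this point. While pressing, the loaded notch sags on to the channel floor and rubs, which takes 1 to 4 N of the push.
- tray: Fixed open grey tray, 285 x 84 mm, 18 mm high, walls 4 mm, floor 4 mm above the bench. Origin on the bench under its centre, x along its length. The stick starts lying lengthwise in it, notch towards the tray's +x, its origin about 60 mm from the centre towards -x.
- spare_die: Bystander: larger steel die, 62 mm diameter, 34 mm tall with a small upright pin on the rim; on the bench. Origin at its underside centre.
- punch: Bystander: hand punch, about 140 x 75 x 62 mm. Origin at its underside centre.
- shells: Bystander: cardboard box 150 x 110 x 45 mm of metal badge shells. Origin at its underside centre.
- pins: Bystander: grey jar of pins, 60 mm diameter, 75 mm tall. Origin at its underside centre.
- badges: Bystander: pile of finished badges, 50 mm diameter, 35 mm tall. Origin at its underside centre.
- hexdriver: Bystander: screwdriver lying on the bench, 170 mm long.
- spanner: Bystander: spanner lying on the bench, 150 mm long.
There are look-alikes about, which are no part of the job. Of the things shaped like the stick, the plywood one is meant.

How it is judged:
By the outcome, as a careful person would: the job done as asked, in the order asked, and still so for the second after the job is handed in, with the robot touching nothing.
It also fails if it takes over 61 s, if anything falls off the work surface, if the arm or the gripper's body presses on something with over 40 N, if the wrist force passes 120 N, or if a joint passes its speed limit or range.

## Robot

A 6-joint arm with a two-finger parallel gripper is mounted at the origin on the work surface. World frame = base frame: x ahead of the robot, y to its left, z up, the work surface at z = 0. Lengths are in m, angles in rad, forces in N, time in s.
With the tool pointing down it reaches from about 0.425 to 0.95 m from the base axis. Payload 3.5 kg.
Tool frame: the origin (TCP) lies on the mounting face of the last link; the fingertips stand 173 mm ahead of it and the grasp point (between the pads) lies 155 mm ahead of it; z points along the fingers, x is the direction in which the jaws open and shut, and the axes are right-handed (so a half turn about z gives the same grasp; the last joint's range is limited). The gripper opens to 85 mm and grips with 20 to 120 N. Pads are 22 mm wide; open, the fingers measure 114 mm over their backs; the gripper's body (76 mm by 85 mm) begins 54 mm behind the grasp point. The pads swing forward as they close: fully open they stand 13 mm farther back than shut.
Start: joints at [-1.25, 0.286, 1.577, -0, 1.279, -0.15], TCP at [0.306, -0.602, 0.405] pointing down, gripper open.
Joint ranges: [-2.77, 2.77], [-0.9, 2.22], [0.21, 2.48], [-1.53, 4.67], [0.24, 2.81], [-2.84, 2.84]. Speed limits (rad/s): [2.79, 2.79, 3.14, 3.14, 3.14, 3.14].

## Interface

Orientations are given as a unit quaternion [x, y, z, w].
In Python, from plant import get_state, read_camera, sign_off gives the robot as it stands.
- The arm moves only by the shell command python3 -m jog 'ROWS' [FORCE]. ROWS is JSON, a list of rows, each an object of numbers: "grip": the closure, from 0 (fully open) to 1 (shut); "x", "y", "z": the shift along the tool's x, y, z in mm; "rx", "ry", "rz": the turn, a rotation vector about the tool's x, y, z in degrees. A call has 1 to 8 rows; each row shifts and turns the commanded pose from where the row before left it, along the tool's axes as they then stand; what a row does not reach is not made up. A row lasts 1/12 s, in which the tool goes at most 41.7 mm and 7.16 degrees, less where a joint would pass 70% of its speed; a pose out of reach is approached as far as the arm can. A call with a gripper value outside its range is refused whole. The fingers move at their own pace and stop on an object; FORCE is the grip in N (left out, the last holds). Time passes only in rows, so rows that do not move let the fingers close. It gives the time, the measured TCP pose, the force and the opening at its end, in the units of the state.
- get_state(): the state, without advancing time (a new reading comes with each control period).
- read_camera(name): name is "scene" or "top"; returns a dict with "frame" (384x512x3 uint8, red, green, blue), "intrinsics" (3x3 intrinsics, pixels), "R" (3x3) and "t" (3): a world point X has camera coordinates R X + t. Camera axes: x right, y down, z forward; pixel columns grow to the right and rows downward; lengths in m; the calibration is good to about 2 mm. A picture is of the moment at which its call begins. There is no depth.
- sign_off(): hands the job in, once; it reports no verdict.
The state is a dict: "time": time; "qpos": joint angles; "dq": joint speeds; "joint_efforts": joint torques, N m; "eef_pos": TCP position; "tcp_rot": TCP orientation; "contact_force": force on the tool from outside, world axes, zero at the start; "wrist_torque": the same for the moment, N m; "opening": opening from 0.0 (shut) to 1.0 (fully open).
Only numpy, scipy, OpenCV 4.12 (cv2) and the standard library are available. Lean on these libraries where they do the work, as an engineer would, in place of code of your own. Each camera call takes 0.05 s, during which the arm holds its last target.

## Working session

There is one attempt and no reset: what is moved stays moved. The work goes in short steps, Python scripts to look and compute and a shell command to move; the robot and the scene stay as the last step left them, time stands still between calls to the robot, and variables do not carry over. Pictures are saved under pics/ and viewed, and the job is handed in when it is done.

```bash
ls; mkdir -p pics; python3 - <<'E'
from plant import get_state, read_camera
import cv2
for n in("scene","top"):
    c=read_camera(n); cv2.imwrite(f"pics/{n}0.png",cv2.cvtColor(c["frame"],cv2.COLOR_RGB2BGR))
    print(n,c["intrinsics"],c["R"],c["t"])
print(get_state())
E
```

```text
pics
scene [[350.63659506   0.         256.89183453]
 [  0.         350.63659506 188.64144799]
 [  0.           0.           1.        ]] [[ 0.78343996  0.6211802   0.01889428]
 [ 0.45650267 -0.55458482 -0.69573054]
 [-0.42169556  0.5536884  -0.71805433]] [-0.54601153 -0.12962575  1.22941276]
top [[367.24395662   0.         248.53853965]
 [  0.         367.24395662 194.37200755]
 [  0.           0.           1.        ]] [[-0.02630919 -0.99943524 -0.02090501]
 [-0.9904376   0.02889405 -0.13490178]
 [ 0.13542962  0.01715595 -0.99063843]] [0.19299922 0.56895812 0.97372834]
{'time': 0.1, 'qpos': array([-1.25001233e+00,  2.87133405e-01,  1.57802188e+00,  1.03181210e-05,
        1.27864778e+00, -1.50001381e-01]), 'dq': array([ 0.00052306, -0.0008182 , -0.0047167 , -0.00045097,  0.00038392,
        0.00250418]), 'joint_efforts': array([ 1.13730486e-03, -4.07288826e+01, -2.93699294e+01, -1.21193889e-04,
        3.37836755e-03, -3.77564518e-06]), 'eef_pos': array([ 0.30612605, -0.60134139,  0.40345226]), 'tcp_rot': array([ 8.52520362e-01, -5.22692846e-01, -8.42120277e-04, -7.15775322e-04]), 'contact_force': array([0.33896076, 0.27021153, 0.20955812]), 'wrist_torque': array([-0.00952298, -0.02013574, -0.01019172]), 'opening': 1.0005358220550598}
```

View pics/scene0.png

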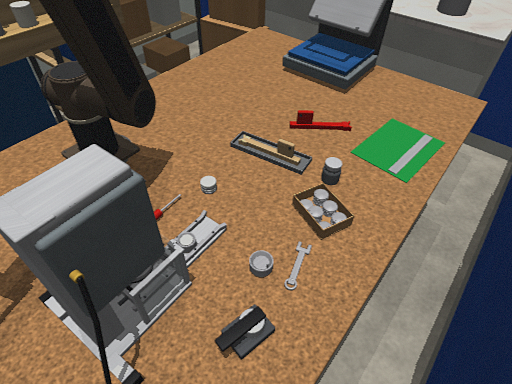

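View pics/top0.png

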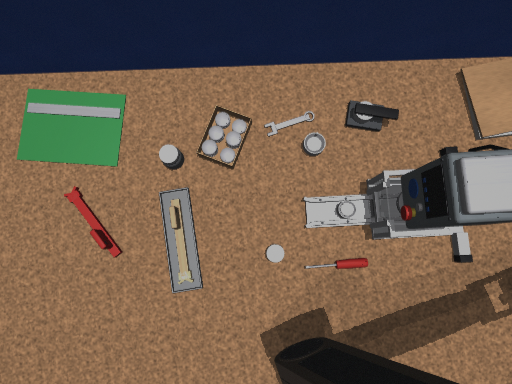

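```bash
cat > h.py <<'E'
from plant import get_state, read_camera
import cv2,numpy as np
def grab(n): return read_camera(n)
def ray(c,u,v,z):
    K,R,t=c["intrinsics"],np.array(c["R"]),np.array(c["t"])
    o=-R.T@t; d=R.T@np.linalg.inv(K)@np.array([u,v,1.]); return o+d*(z-o[2])/d[2]
def proj(c,X):
    p=c["intrinsics"]@(np.array(c["R"])@np.array(X)+c["t"]); return p[:2]/p[2]
def crop(c,x0,y0,x1,y1,s,name):
    im=cv2.cvtColor(c["frame"],cv2.COLOR_RGB2BGR)[y0:y1,x0:x1]
    cv2.imwrite("pics/"+name,cv2.resize(im,None,fx=s,fy=s,interpolation=cv2.INTER_CUBIC))
E
python3 - <<'E'
from h import *
c=grab("top"); crop(c,150,180,215,300,5,"t_tray.png"); crop(c,295,160,455,270,5,"t_press.png")
c=grab("scene"); crop(c,220,120,330,180,7,"s_tray.png"); crop(c,100,200,240,310,5,"s_press.png")
E
```

```text
(no output)
```

View pics/t_tray.png

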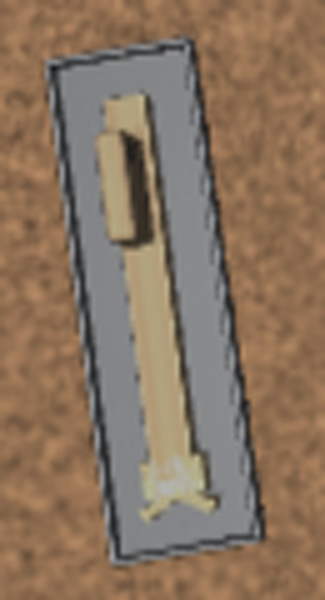

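View pics/t_press.png

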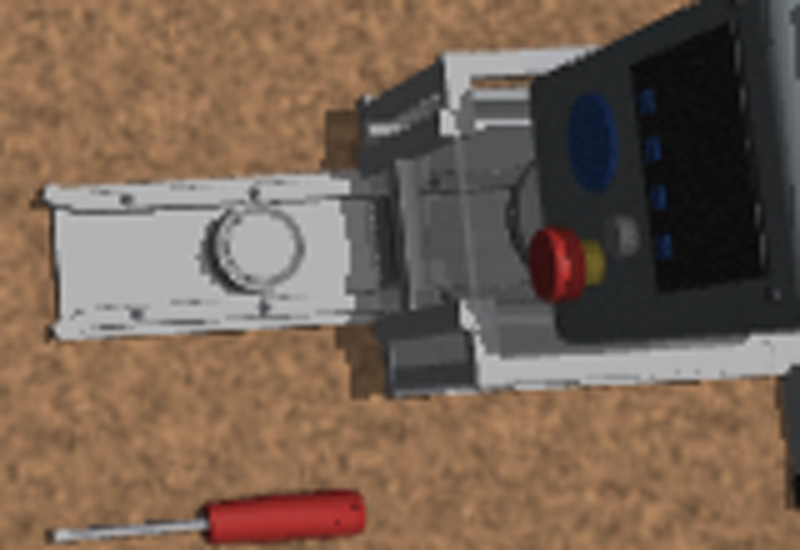

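View pics/s_tray.png

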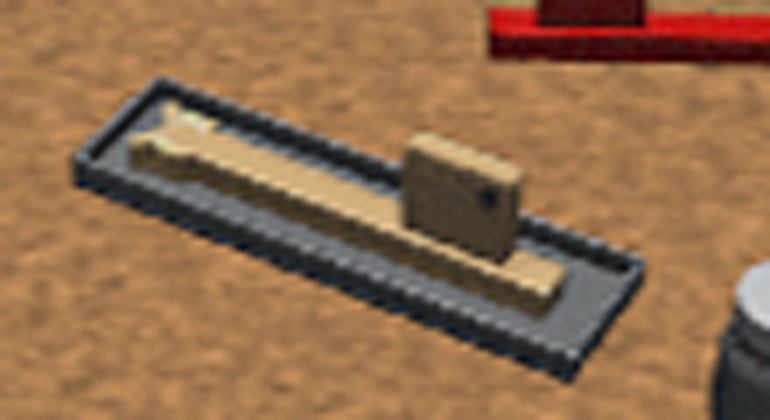

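View pics/s_press.png

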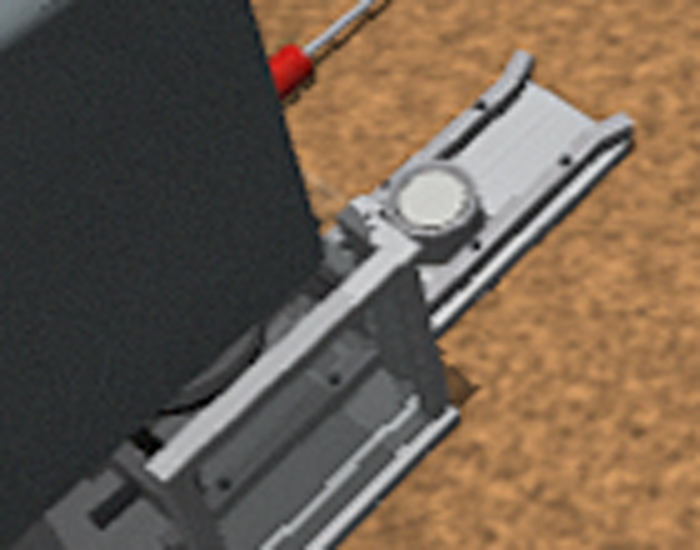

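```bash
python3 - <<'E'
from h import *
np.set_printoptions(precision=4,suppress=True)
c=grab("top")
T=lambda x,y,z:ray(c,150+(x-2)/5,180+(y-2)/5,z)[:2]
P=lambda x,y,z:ray(c,295+(x-2)/5,160+(y-2)/5,z)[:2]
k=[T(48,62,.018),T(190,40,.018),T(263,537,.018),T(115,563,.018)]
print("tray",k,np.mean(k,0),[np.linalg.norm(k[i]-k[i-1]) for i in range(4)])
a=(k[2]+k[3]-k[0]-k[1]);print("yaw",np.degrees(np.arctan2(a[1],a[0])))
r=(T(106,98,.022)+T(150,95,.022))/2; f=(T(150,460,.022)+T(190,455,.022))/2
horn=(T(143,518,.022)+T(216,506,.022))/2
print("rear",r,"shaftfront",f,"horn",horn,"len",np.linalg.norm(horn-r),np.degrees(np.arctan2(*(horn-r)[::-1])))
h=[T(98,133,.076),T(122,130,.076),T(136,243,.076),T(112,240,.076)]
print("handle",h,np.mean(h,0))
d=(horn-r)/np.linalg.norm(horn-r); print("origin from rear",r+d*.055,"from horn",horn-d*.181)
print("die top",P(261,247,.042),"dia",np.linalg.norm(P(215,247,.042)-P(304,247,.042)))
for n,p in dict(railL0=(48,192),railL1=(350,180),railR0=(60,333),railR1=(355,318)).items(): print(n,P(*p,.026))
for n,p in dict(fL=(57,210),fR=(62,325),).items(): print(n,P(*p,.012))
# inner floor edges
for n,p in dict(iL0=(110,211),iL1=(345,198),iR0=(110,318),iR1=(350,305)).items(): print(n,P(*p,.026), P(*p,.012))
# scene check
s=grab("scene")
S=lambda x,y,z:ray(s,220+(x-3)/7,120+(y-3)/7,z)[:2]
k=[S(75,160,.018),S(160,80,.018),S(643,262,.018),S(572,362,.018)]
print("scene tray",k,np.mean(k,0))
h=[S(405,142,.076),S(428,132,.076),S(522,172,.076),S(500,184,.076)]; print("handle",h,np.mean(h,0))
Q=lambda x,y,z:ray(s,100+(x-2)/5,200+(y-2)/5,z)[:2]
print("die",Q(433,197,.042), "rear",(S(570,270,.022)+S(553,296,.022))/2)
E
```

```text
tray [array([0.5914, 0.4311]), array([0.6016, 0.3501]), array([0.3251, 0.3111]), array([0.3131, 0.3924])] [0.4578 0.3712] [np.float64(0.2809228384601297), np.float64(0.08165048278903486), np.float64(0.2793051122627133), np.float64(0.08221002151972963)]
yaw -172.02376823259067
rear [0.5698 0.3846] shaftfront [0.3693 0.3613] horn [0.3399 0.3562] len 0.2315874667259786 -172.94445641007903
handle [array([0.5436, 0.3888]), array([0.5449, 0.3759]), array([0.4846, 0.3684]), array([0.4865, 0.3812])] [0.5149 0.3786]
origin from rear [0.5152 0.3778] from horn [0.5196 0.3784]
die top [ 0.5258 -0.0898] dia 0.04829718430228536
railL0 [0.5613 0.0224]
railL1 [ 0.5632 -0.1454]
railR0 [0.4828 0.0195]
railR1 [ 0.4866 -0.1428]
fL [0.5527 0.016 ]
fR [0.4878 0.0162]
iL0 [ 0.5497 -0.0115] [ 0.5513 -0.0138]
iL1 [ 0.5532 -0.1419] [ 0.5548 -0.146 ]
iR0 [ 0.4903 -0.0084] [ 0.491  -0.0107]
iR1 [ 0.4938 -0.1406] [ 0.4946 -0.1447]
scene tray [array([0.3286, 0.3113]), array([0.3184, 0.3907]), array([0.595 , 0.4293]), array([0.6077, 0.3468])] [0.4624 0.3695]
handle [array([0.4904, 0.3687]), array([0.4944, 0.382 ]), array([0.5464, 0.3856]), array([0.5434, 0.3716])] [0.5186 0.377 ]
die [ 0.5294 -0.0905] rear [0.575  0.3866]
```

```bash
python3 - <<'E'
from h import *
np.set_printoptions(precision=4,suppress=True)
c=grab("top")
crop(c,380,120,512,270,5,"t_head.png")
s=grab("scene"); crop(s,0,130,170,310,4,"s_head.png")
E
```

```text
(no output)
```

View pics/t_head.png

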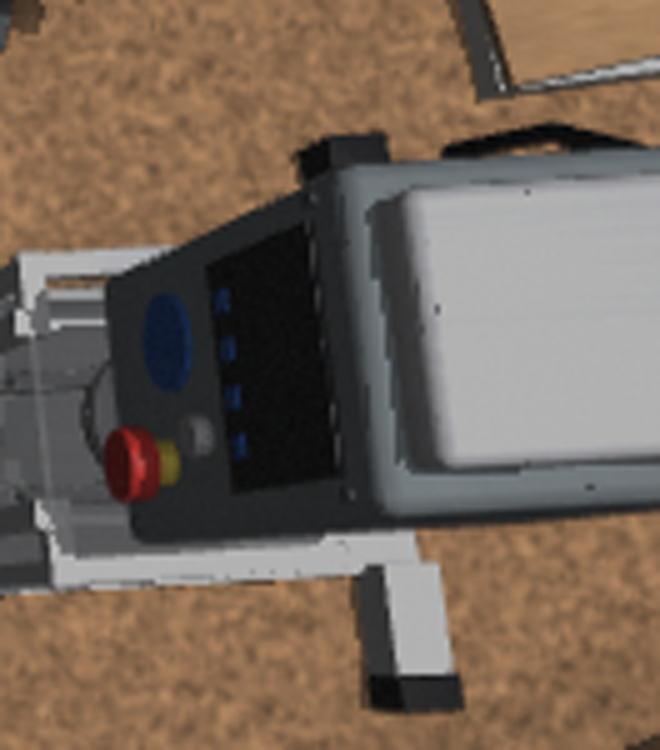

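View pics/s_head.png

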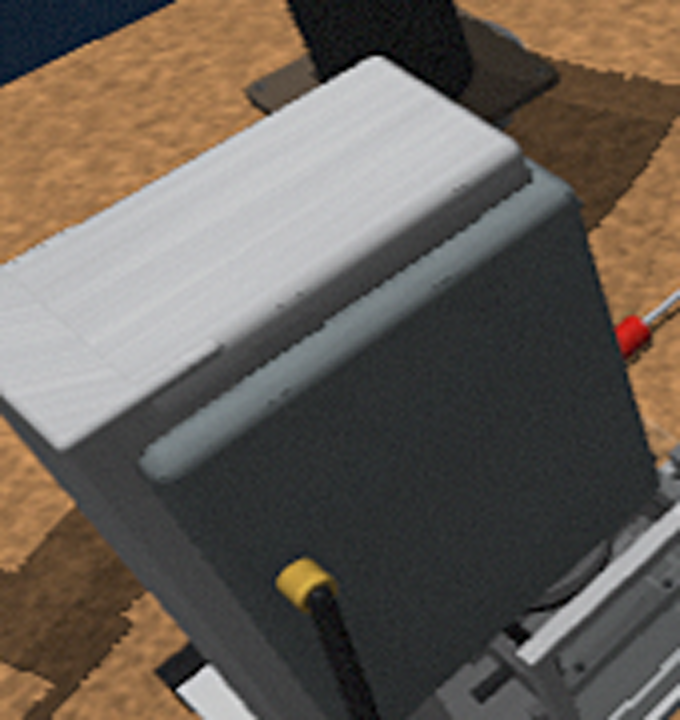

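```bash
python3 - <<'E'
from h import *
np.set_printoptions(precision=4,suppress=True)
c=grab("top")
for p,z in [((449,153),.4),((456,223),.4),((512,221),.4),((407,228),.16),((402,177),.16),((468,212),.43),((467,261),.04)]: print(p,z,ray(c,*p,z))
E
```

```text
(449, 153) 0.4 [ 0.5889 -0.1879  0.4   ]
(456, 223) 0.4 [ 0.4643 -0.1876  0.4   ]
(512, 221) 0.4 [ 0.4652 -0.2837  0.4   ]
(407, 228) 0.16 [ 0.4659 -0.2002  0.16  ]
(402, 177) 0.16 [ 0.5895 -0.1986  0.16  ]
(468, 212) 0.43 [ 0.4807 -0.193   0.43  ]
(467, 261) 0.04 [ 0.3781 -0.4001  0.04  ]
```

```bash
cat >> h.py <<'E'
from scipy.spatial.transform import Rotation as Ro
def todo(x,y,z,yaw=None):
    s=get_state(); R=Ro.from_quat(s["tcp_rot"]); M=R.as_matrix()
    d=M.T@(np.array([x,y,z])-s["eef_pos"])*1000
    yw=np.degrees(np.arctan2(M[1,0],M[0,0]))
    tilt=np.degrees(M[:2,2])
    print("t",round(s["time"],2),"pos",s["eef_pos"].round(4),"yaw",round(yw,2),"tilt",tilt.round(2),"F",s["contact_force"].round(2),"open",round(s["opening"],3),"q",s["qpos"].round(2))
    print("  move tool mm",d.round(1), "rz" , None if yaw is None else round(-(yaw-yw),2))
    if yaw is not None:
        # rotation vector from current to down w/ yaw
        a=np.radians(yaw); T=np.array([[np.cos(a),np.sin(a),0],[np.sin(a),-np.cos(a),0],[0,0,-1]])
        print("  rotvec deg",np.degrees((R.inv()*Ro.from_matrix(T)).as_rotvec()).round(2))
E
python3 -m jog '[{"z":-30,"rz":4},{"z":-38,"rz":4},{"z":-38,"rz":4},{"z":-38,"rz":4},{"z":-38,"rz":4},{"z":-38},{"z":-35}]'
python3 -c "
from h import *
todo(.46,-.15,.66,-83)"
```

```text
t 0.45 pos [ 0.3062 -0.6015  0.4046] yaw -63.03 tilt [-0.    0.01] F [ 0.2  -0.46  0.16] open 0.998 q [-1.25  0.29  1.58 -0.    1.28 -0.15]
  move tool mm [-332.7 -341.9 -255.3] rz 19.97
  rotvec deg [0.000e+00 1.000e-02 1.997e+01]$[0]: bad value
```

```bash

python3 -m jog '[{"grip":0,"x":0,"y":0,"z":-30,"rx":0,"ry":0,"rz":4},{"grip":0,"x":0,"y":0,"z":-38,"rx":0,"ry":0,"rz":4}]'
python3 -c "
from h import *
todo(.46,-.15,.66,-83)"
```

```text
time: 0.62
eef_pos: [0.306, -0.6012, 0.4679]
tcp_rot: [0.813, -0.582, -0.004, -0.003]
contact_force: [0.5, -1.7, -0.5]
opening: 1.003
t 0.62 pos [ 0.306  -0.6012  0.4679] yaw -71.22 tilt [-0.19  0.57] F [ 0.51 -1.67 -0.52] open 1.003 q [-1.25  0.25  1.51 -0.    1.4  -0.01]
  move tool mm [-379.6 -291.1 -188.2] rz 11.78
  rotvec deg [ 0.06  0.6  11.78]
```

```bash

python3 -m jog '[{"grip":0,"z":-38,"rz":4},{"grip":0,"z":-38,"rz":4},{"grip":0,"z":-38,"rz":4},{"grip":0,"z":-38},{"grip":0,"z":-36}]'
python3 -c "
from h import *
todo(.46,-.15,.66,-83)"
```

```text
t 0.62 pos [ 0.306  -0.6012  0.4679] yaw -71.22 tilt [-0.19  0.57] F [ 0.51 -1.67 -0.52] open 1.003 q [-1.25  0.25  1.51 -0.    1.4  -0.01]
  move tool mm [-379.6 -291.1 -188.2] rz 11.78
  rotvec deg [ 0.06  0.6  11.78]$[0]: bad value
```

```bash

python3 -m jog '[{"grip":0,"x":0,"y":0,"z":-38,"rx":0,"ry":0,"rz":4},{"grip":0,"x":0,"y":0,"z":-38,"rx":0,"ry":0,"rz":4},{"grip":0,"x":0,"y":0,"z":-38,"rx":0,"ry":0,"rz":4},{"grip":0,"x":0,"y":0,"z":-38,"rx":0,"ry":0,"rz":0},{"grip":0,"x":0,"y":0,"z":-36,"rx":0,"ry":0,"rz":0}]'
python3 -c "
from h import *
todo(.46,-.15,.66,-83)"
```

```text
time: 1.03
eef_pos: [0.306, -0.6009, 0.6634]
tcp_rot: [0.749, -0.663, 0.001, 0.0]
contact_force: [0.3, -0.3, 0.7]
opening: 1.001
t 1.03 pos [ 0.306  -0.6009  0.6634] yaw -83.03 tilt [ 0.02 -0.07] F [ 0.31 -0.3   0.69] open 1.001 q [-1.25  0.22  1.2  -0.    1.72  0.2 ]
  move tool mm [-428.9 -207.5    2.9] rz -0.03
  rotvec deg [-0.01 -0.08 -0.03]
```

```bash

python3 -m jog '[{"grip":0,"x":-33,"y":-16,"z":0,"rx":0,"ry":0,"rz":0},{"grip":0,"x":-33,"y":-16,"z":0,"rx":0,"ry":0,"rz":0},{"grip":0,"x":-33,"y":-16,"z":0,"rx":0,"ry":0,"rz":0},{"grip":0,"x":-33,"y":-16,"z":0,"rx":0,"ry":0,"rz":0},{"grip":0,"x":-33,"y":-16,"z":0,"rx":0,"ry":0,"rz":0},{"grip":0,"x":-33,"y":-16,"z":0,"rx":0,"ry":0,"rz":0},{"grip":0,"x":-33,"y":-16,"z":0,"rx":0,"ry":0,"rz":0},{"grip":0,"x":-33,"y":-16,"z":0,"rx":0,"ry":0,"rz":0}]'
python3 -m jog '[{"grip":0,"x":-33,"y":-16,"z":0,"rx":0,"ry":0,"rz":0},{"grip":0,"x":-33,"y":-16,"z":0,"rx":0,"ry":0,"rz":0},{"grip":0,"x":-33,"y":-16,"z":0,"rx":0,"ry":0,"rz":0},{"grip":0,"x":-33,"y":-16,"z":0,"rx":0,"ry":0,"rz":0},{"grip":0,"x":-33,"y":-16,"z":0,"rx":0,"ry":0,"rz":0}]'
python3 -c "
from h import *
todo(.517,.378,.32,-83)"
```

```text
time: 1.7
eef_pos: [0.4012, -0.3221, 0.6609]
tcp_rot: [0.749, -0.663, 0.0, 0.0]
contact_force: [0.7, -0.1, 1.1]
opening: 1.0
time: 2.12
eef_pos: [0.4605, -0.1485, 0.6611]
tcp_rot: [0.749, -0.663, 0.0, -0.0]
contact_force: [1.7, -0.7, 0.4]
opening: 1.001
t 2.12 pos [ 0.4605 -0.1485  0.6611] yaw -83.04 tilt [ 0.05 -0.02] F [ 1.7  -0.66  0.39] open 1.001 q [-0.52 -0.22  1.64  0.    1.72  0.93]
  move tool mm [-516.  -119.6  340.9] rz -0.04
  rotvec deg [-0.05 -0.03 -0.04]
```

```bash

python3 -m jog '[{"grip":0,"x":-30,"y":-7,"z":20,"rx":0,"ry":0,"rz":0},{"grip":0,"x":-30,"y":-7,"z":20,"rx":0,"ry":0,"rz":0},{"grip":0,"x":-30,"y":-7,"z":20,"rx":0,"ry":0,"rz":0},{"grip":0,"x":-30,"y":-7,"z":20,"rx":0,"ry":0,"rz":0},{"grip":0,"x":-30,"y":-7,"z":20,"rx":0,"ry":0,"rz":0},{"grip":0,"x":-30,"y":-7,"z":20,"rx":0,"ry":0,"rz":0},{"grip":0,"x":-30,"y":-7,"z":20,"rx":0,"ry":0,"rz":0},{"grip":0,"x":-30,"y":-7,"z":20,"rx":0,"ry":0,"rz":0}]'
python3 -m jog '[{"grip":0,"x":-30,"y":-7,"z":20,"rx":0,"ry":0,"rz":0},{"grip":0,"x":-30,"y":-7,"z":20,"rx":0,"ry":0,"rz":0},{"grip":0,"x":-30,"y":-7,"z":20,"rx":0,"ry":0,"rz":0},{"grip":0,"x":-30,"y":-7,"z":20,"rx":0,"ry":0,"rz":0},{"grip":0,"x":-30,"y":-7,"z":20,"rx":0,"ry":0,"rz":0},{"grip":0,"x":-30,"y":-7,"z":20,"rx":0,"ry":0,"rz":0},{"grip":0,"x":-30,"y":-7,"z":20,"rx":0,"ry":0,"rz":0},{"grip":0,"x":-30,"y":-7,"z":20,"rx":0,"ry":0,"rz":0}]'
python3 -m jog '[{"grip":0,"x":-30,"y":-7,"z":20,"rx":0,"ry":0,"rz":0},{"grip":0,"x":0,"y":0,"z":0,"rx":0,"ry":0,"rz":0}]'
python3 - <<'E'
from h import *
c=grab("top");crop(c,0,0,512,384,1.5,"t1.png")
s=grab("scene");crop(s,200,60,360,180,5,"s1.png")
todo(.517,.378,.209,-83)
print(proj(c,[.517,.378,.022]),proj(s,[.517,.378,.022]))
E
```

```text
time: 2.78
eef_pos: [0.4866, 0.0962, 0.5001]
tcp_rot: [0.749, -0.663, 0.0, -0.0]
contact_force: [0.3, -0.5, 0.3]
opening: 1.002
time: 3.45
eef_pos: [0.5133, 0.3412, 0.3399]
tcp_rot: [0.749, -0.663, 0.0, -0.0]
contact_force: [1.2, -0.6, 0.6]
opening: 0.999
time: 3.62
eef_pos: [0.5153, 0.3736, 0.3147]
tcp_rot: [0.75, -0.661, -0.002, 0.003]
contact_force: [-1.6, -0.9, -0.3]
opening: 0.997
t 3.72 pos [0.5163 0.371  0.319 ] yaw -82.91 tilt [-0.16 -0.1 ] F [-0.06  0.12  0.58] open 0.999 q [ 0.46  0.28  1.75 -0.    1.12  1.91]
  move tool mm [ -7.   -1.9 110. ] rz 0.09
  rotvec deg [ 0.17 -0.08  0.09]
[177.53160253 217.53141131] [284.31920318 154.14127754]
```

View pics/t1.png

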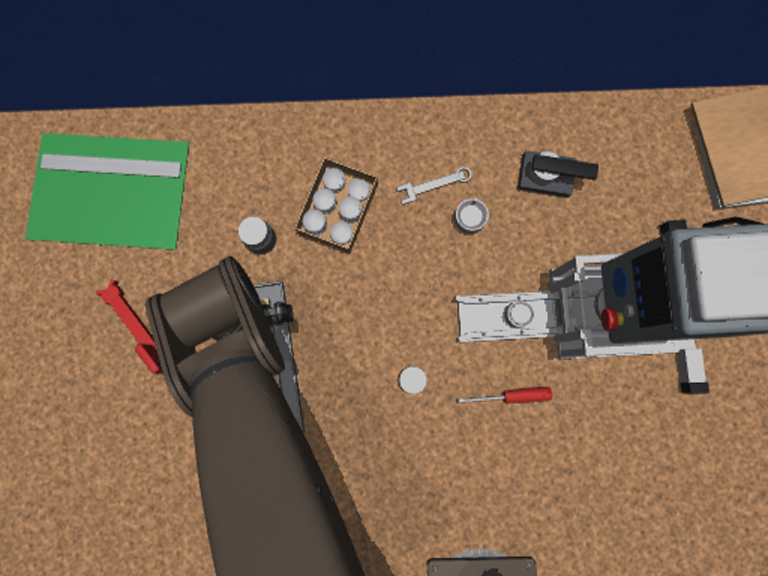

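View pics/s1.png

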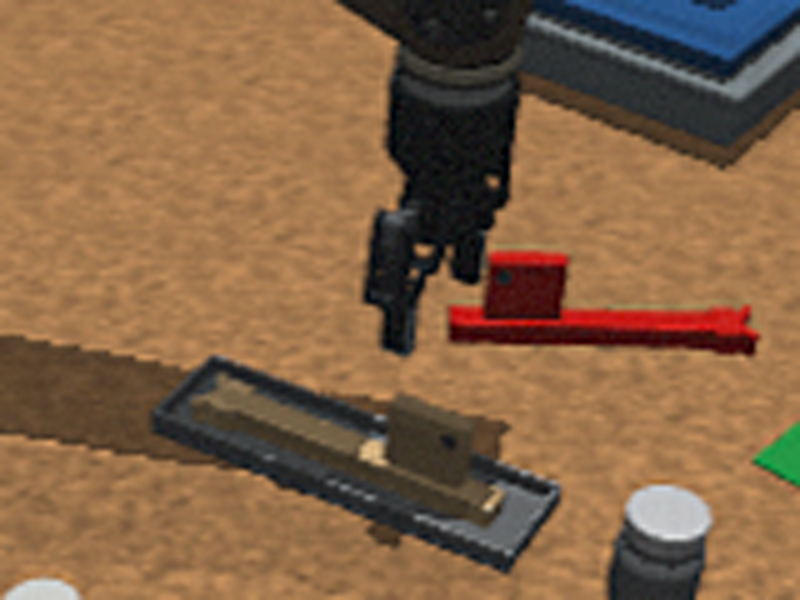

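```bash

python3 -m jog '[{"grip":0,"x":-4,"y":-2,"z":20,"rx":0,"ry":0,"rz":0},{"grip":0,"x":-3,"y":0,"z":30,"rx":0,"ry":0,"rz":0},{"grip":0,"x":0,"y":0,"z":30,"rx":0,"ry":0,"rz":0},{"grip":0,"x":0,"y":0,"z":20,"rx":0,"ry":0,"rz":0},{"grip":0,"x":0,"y":0,"z":10,"rx":0,"ry":0,"rz":0},{"grip":0,"x":0,"y":0,"z":0,"rx":0,"ry":0,"rz":0},{"grip":0,"x":0,"y":0,"z":0,"rx":0,"ry":0,"rz":0}]'
python3 - <<'E'
from h import *
s=grab("scene");crop(s,220,80,340,170,6,"s2.png")
todo(.517,.378,.209,-83)
E
```

```text
time: 4.3
eef_pos: [0.5186, 0.377, 0.2122]
tcp_rot: [0.748, -0.663, 0.0, -0.001]
contact_force: [0.6, 0.1, 0.6]
opening: 1.001
t 4.35 pos [0.519  0.3773 0.2132] yaw -83.07 tilt [0.2 0.1] F [0.04 0.47 0.72] open 1.0 q [ 0.47  0.43  1.78 -0.    0.94  1.92]
  move tool mm [-0.9  1.9  4.2] rz -0.07
  rotvec deg [-0.21  0.07 -0.07]
```

View pics/s2.png

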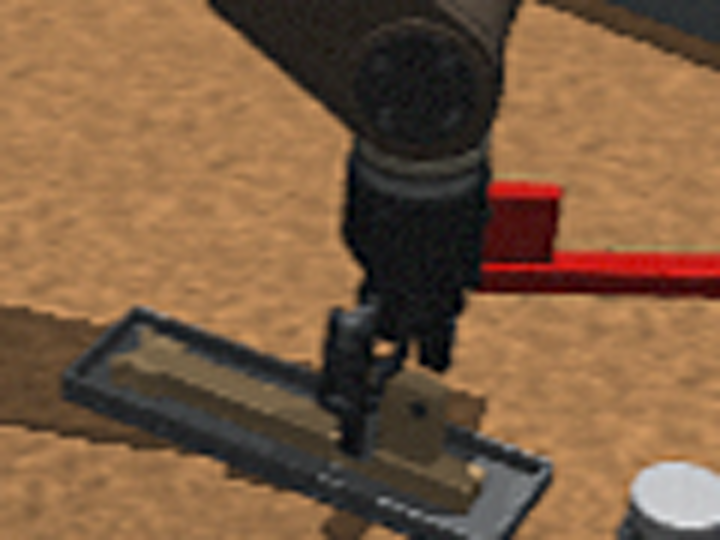

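```bash
python3 - <<'E'
from h import *
s=grab("scene")
st=get_state(); M=Ro.from_quat(st["tcp_rot"]).as_matrix(); p=st["eef_pos"]
for sx in(-1,1):
  for off in ([.0425,0,.16],[.057,0,.16],[.0425,.011,.16],[.0425,-.011,.16]):
    o=np.array(off);o[0]*=sx; X=p+M@o; print(sx,off,X.round(3),((proj(s,X)-[220,80])*6).round(0))
a=np.radians(-173)
for dx in(-.03,.03):
  for z in(.022,.076):
   for dy in(-.008,.008):
    X=np.array([.517,.378,z]);X[:2]+=[np.cos(a)*dx-np.sin(a)*dy,np.sin(a)*dx+np.cos(a)*dy]; print("h",dx,dy,z,((proj(s,X)-[220,80])*6).round(0))
crop(s,250,110,320,170,10,"s3.png")
E
```

```text
-1 [0.0425, 0, 0.16] [0.515 0.42  0.054] [429. 364.]
-1 [0.057, 0, 0.16] [0.513 0.434 0.054] [441. 351.]
-1 [0.0425, 0.011, 0.16] [0.504 0.419 0.054] [412. 358.]
-1 [0.0425, -0.011, 0.16] [0.526 0.421 0.054] [446. 371.]
1 [0.0425, 0, 0.16] [0.525 0.336 0.054] [357. 445.]
1 [0.057, 0, 0.16] [0.527 0.321 0.053] [345. 460.]
1 [0.0425, 0.011, 0.16] [0.514 0.334 0.053] [340. 438.]
1 [0.0425, -0.011, 0.16] [0.536 0.337 0.054] [375. 452.]
h -0.03 -0.008 0.022 [439. 456.]
h -0.03 0.008 0.022 [426. 471.]
h -0.03 -0.008 0.076 [448. 381.]
h -0.03 0.008 0.076 [435. 396.]
h 0.03 -0.008 0.022 [347. 419.]
h 0.03 0.008 0.022 [333. 434.]
h 0.03 -0.008 0.076 [353. 345.]
h 0.03 0.008 0.076 [339. 360.]
```

View pics/s3.png

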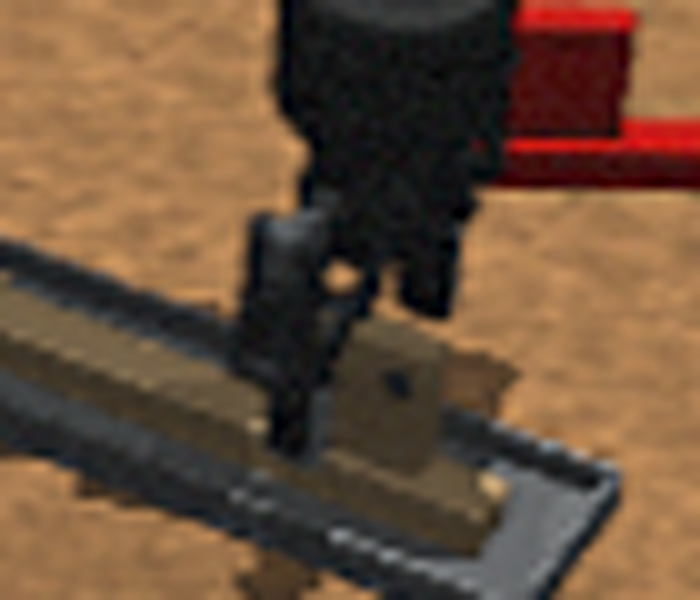

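```bash

python3 -m jog '[{"grip":1,"x":-1,"y":1,"z":2,"rx":0,"ry":0,"rz":0},{"grip":1,"x":0,"y":1,"z":1,"rx":0,"ry":0,"rz":0},{"grip":1,"x":0,"y":0,"z":0,"rx":0,"ry":0,"rz":0},{"grip":1,"x":0,"y":0,"z":0,"rx":0,"ry":0,"rz":0},{"grip":1,"x":0,"y":0,"z":0,"rx":0,"ry":0,"rz":0},{"grip":1,"x":0,"y":0,"z":0,"rx":0,"ry":0,"rz":0}]' 80
python3 - <<'E'
from h import *
todo(.517,.378,.24,-83)
E
```

```text
time: 4.9
eef_pos: [0.5158, 0.3783, 0.2079]
tcp_rot: [0.749, -0.663, 0.0, -0.0]
contact_force: [0.3, -0.6, -0.8]
opening: 0.174
t 4.9 pos [0.5158 0.3783 0.2079] yaw -83.02 tilt [0.02 0.02] F [ 0.33 -0.58 -0.81] open 0.174 q [0.47 0.43 1.78 0.   0.93 1.92]
  move tool mm [  0.4  -1.2 -32.1] rz -0.02
  rotvec deg [-0.02  0.01 -0.02]
```

```bash

python3 -m jog '[{"grip":1,"x":0,"y":0,"z":-15,"rx":0,"ry":0,"rz":0},{"grip":1,"x":0,"y":0,"z":-30,"rx":0,"ry":0,"rz":0},{"grip":1,"x":0,"y":0,"z":-30,"rx":0,"ry":0,"rz":0},{"grip":1,"x":0,"y":0,"z":-20,"rx":0,"ry":0,"rz":-4},{"grip":1,"x":0,"y":0,"z":0,"rx":0,"ry":0,"rz":-6},{"grip":1,"x":0,"y":0,"z":0,"rx":0,"ry":0,"rz":-6},{"grip":1,"x":0,"y":0,"z":0,"rx":0,"ry":0,"rz":-6},{"grip":1,"x":0,"y":0,"z":0,"rx":0,"ry":0,"rz":-6}]'
python3 -m jog '[{"grip":1,"x":0,"y":0,"z":0,"rx":0,"ry":0,"rz":-6},{"grip":1,"x":0,"y":0,"z":0,"rx":0,"ry":0,"rz":-6},{"grip":1,"x":0,"y":0,"z":0,"rx":0,"ry":0,"rz":-6},{"grip":1,"x":0,"y":0,"z":0,"rx":0,"ry":0,"rz":-6},{"grip":1,"x":0,"y":0,"z":0,"rx":0,"ry":0,"rz":-6},{"grip":1,"x":0,"y":0,"z":0,"rx":0,"ry":0,"rz":-6},{"grip":1,"x":0,"y":0,"z":0,"rx":0,"ry":0,"rz":-6},{"grip":1,"x":0,"y":0,"z":0,"rx":0,"ry":0,"rz":-6}]'
python3 - <<'E'
from h import *
todo(.526,.16,.30,1)
s=grab("scene");crop(s,120,40,380,235,3,"s4.png")
c=grab("top");crop(c,120,130,440,310,2.5,"t4.png");
E
```

```text
time: 5.57
eef_pos: [0.5157, 0.3781, 0.3039]
tcp_rot: [0.888, -0.46, 0.0, -0.0]
contact_force: [0.1, 0.0, -1.7]
opening: 0.181
time: 6.23
eef_pos: [0.5157, 0.3781, 0.3036]
tcp_rot: [0.998, -0.059, 0.0, -0.0]
contact_force: [0.5, -0.0, -1.0]
opening: 0.177
t 6.23 pos [0.5157 0.3781 0.3036] yaw -6.73 tilt [0.01 0.01] F [ 0.51 -0.05 -0.98] open 0.177 q [0.47 0.31 1.75 0.   1.09 0.59]
  move tool mm [ 35.8 215.4   3.5] rz -7.73
  rotvec deg [-0.01 -0.01 -7.73]
```

View pics/s4.png

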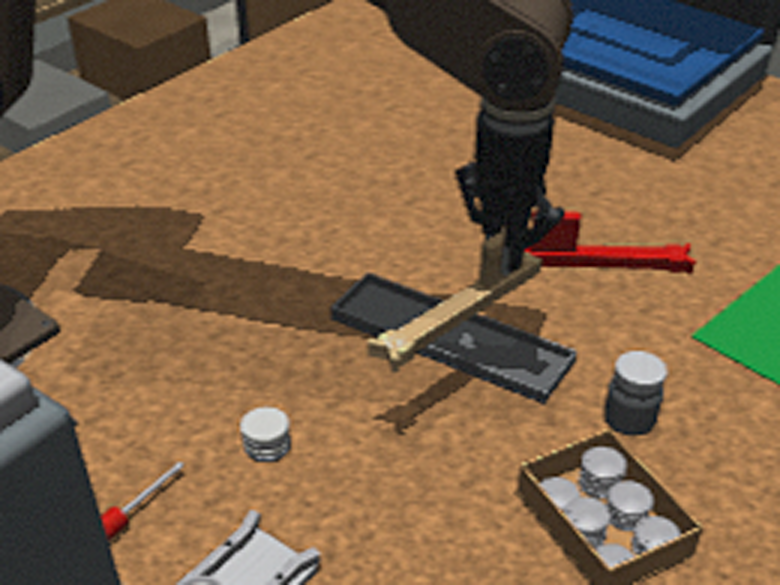

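View pics/t4.png

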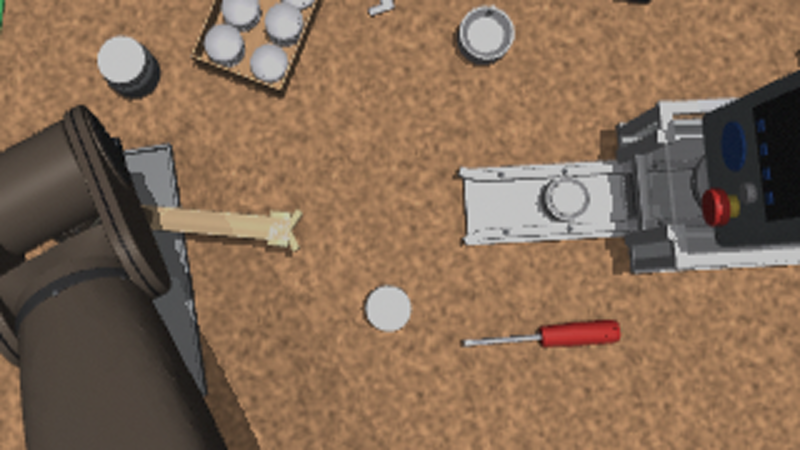

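```bash
python3 - <<'E'
from h import *
np.set_printoptions(precision=4,suppress=True)
s=grab("scene"); c=grab("top")
Q=lambda x,y,z:ray(s,100+(x-2)/5,200+(y-2)/5,z)[:2]
print("scene flare tips",Q(525,58,.026),Q(628,122,.026))
print("floor corners",Q(533,82,.012),Q(605,125,.012))
print("guard plate top front corner z.15", Q(420,245,.162),"front far", )
for p in [(.526,.018,.012),(.526,-.162,.012),(.526,-.242,.012)]: print(((proj(c,p)-[295,160])*5).round(0),((proj(s,p)-[100,200])*5).round(0))
crop(c,300,180,380,240,10,"t5.png")
E
```

```text
scene flare tips [0.4887 0.0182] [0.5663 0.0209]
floor corners [0.4958 0.0158] [0.5497 0.0189]
guard plate top front corner z.15 [ 0.6187 -0.1627] front far
[ 54. 255.] [572. 103.]
[375. 246.] [333. 313.]
[519. 242.] [209. 422.]
```

View pics/t5.png

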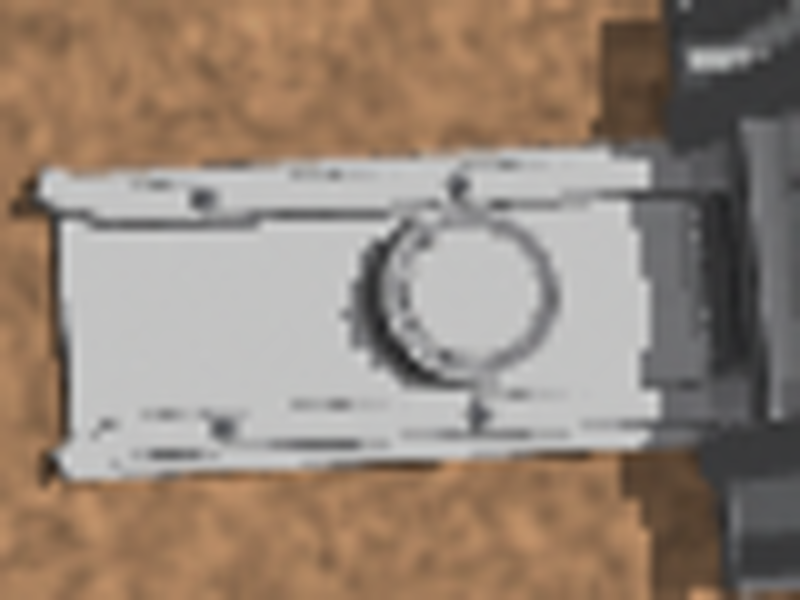

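```bash
python3 - <<'E'
from h import *
np.set_printoptions(precision=4,suppress=True)
c=grab("top")
P=lambda x,y,z:ray(c,300+(x-4.5)/10,180+(y-4.5)/10,z)[:2]
r=[P(202,198,.026),P(457,186,.026),P(224,427,.026),P(480,413,.026)]
print(r)
for a,b in((0,1),(2,3)): d=r[b]-r[a]; print(np.degrees(np.arctan2(d[1],d[0])))
print("mid",(r[0]+r[2])/2,(r[1]+r[3])/2,np.linalg.norm(r[0]-r[2]))
d=r[0]-r[2];print(np.degrees(np.arctan2(d[1],d[0]))-180)
e=[P(45,172,.026),P(640,145,.026),P(70,478,.026),P(655,445,.026)]
for a,b in((0,1),(2,3)): d=e[b]-e[a]; print("edge",np.degrees(np.arctan2(d[1],d[0])))
print("die",P(475,297,.042))
E
```

```text
[array([ 0.5563, -0.0206]), array([ 0.5576, -0.0914]), array([ 0.4925, -0.0233]), array([ 0.4944, -0.0938])]
-88.93298227436667
-88.44459155159355
mid [ 0.5244 -0.0219] [ 0.526  -0.0926] 0.06387478493493173
-177.5650789752246
edge -89.03766623344664
edge -88.33749886789691
die [ 0.5251 -0.0904]
```

```bash

python3 -m jog '[{"grip":1,"x":3,"y":22,"z":0,"rx":0,"ry":0,"rz":0},{"grip":1,"x":5,"y":34,"z":0,"rx":0,"ry":0,"rz":0},{"grip":1,"x":5,"y":34,"z":0,"rx":0,"ry":0,"rz":0},{"grip":1,"x":5,"y":34,"z":0,"rx":0,"ry":0,"rz":0},{"grip":1,"x":5,"y":34,"z":0,"rx":0,"ry":0,"rz":0},{"grip":1,"x":5,"y":34,"z":0,"rx":0,"ry":0,"rz":0},{"grip":1,"x":4.5,"y":28.5,"z":0,"rx":0,"ry":0,"rz":-4},{"grip":1,"x":0,"y":0,"z":0,"rx":0,"ry":0,"rz":-4}]'
python3 -m jog '[{"grip":1,"x":0,"y":0,"z":15,"rx":0,"ry":0,"rz":0},{"grip":1,"x":0,"y":0,"z":25,"rx":0,"ry":0,"rz":0},{"grip":1,"x":0,"y":0,"z":15,"rx":0,"ry":0,"rz":0},{"grip":1,"x":0,"y":0,"z":0,"rx":0,"ry":0,"rz":0}]'
python3 - <<'E'
from h import *
todo(.522,.155,.218,1.3)
s=grab("scene");crop(s,100,120,270,300,4,"s6.png")
c=grab("top");crop(c,220,170,380,260,5,"t6.png");
E
```

```text
time: 7.15
eef_pos: [0.5213, 0.1514, 0.303]
tcp_rot: [1.0, 0.007, -0.0, 0.001]
contact_force: [0.4, 0.1, -1.5]
opening: 0.177
time: 7.48
eef_pos: [0.5194, 0.1549, 0.2442]
tcp_rot: [1.0, 0.008, -0.004, 0.0]
contact_force: [-0.2, 0.3, -1.8]
opening: 0.176
t 7.48 pos [0.5194 0.1549 0.2442] yaw 0.86 tilt [-0.43 -0.04] F [-0.17  0.26 -1.84] open 0.176 q [0.1  0.19 2.01 0.   0.95 0.09]
  move tool mm [ 2.8 -0.  26.2] rz -0.44
  rotvec deg [ 0.03  0.43 -0.44]
```

View pics/s6.png

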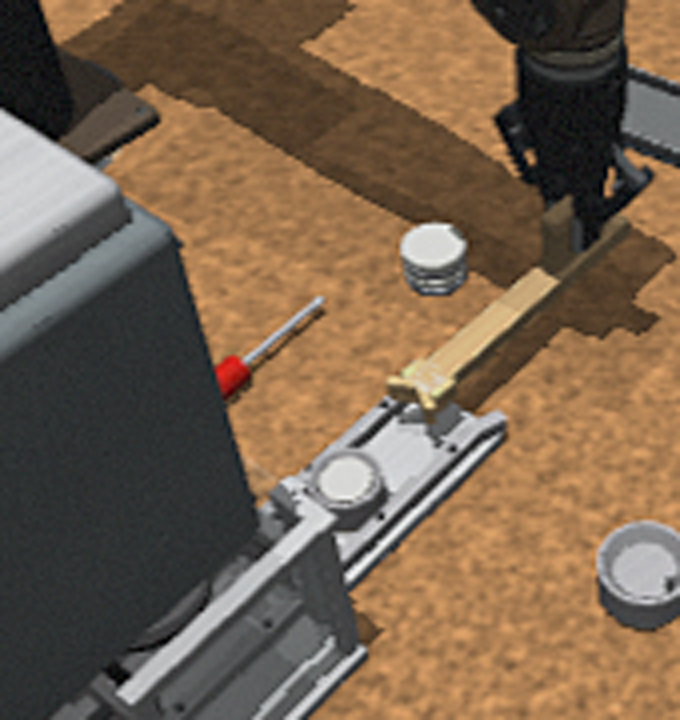

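View pics/t6.png

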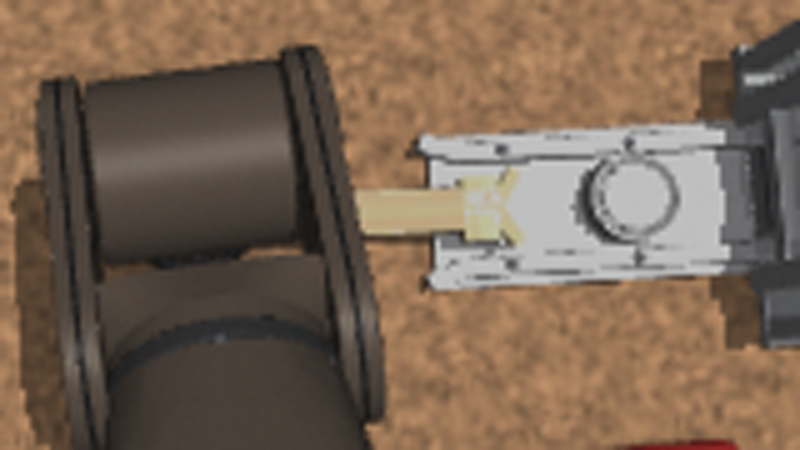

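```bash
python3 - <<'E'
from h import *
np.set_printoptions(precision=4,suppress=True)
c=grab("top")
P=lambda x,y,z:ray(c,220+(x-2)/5,170+(y-2)/5,z)[:2]
print("horn",P(518,208,.058),P(517,172,.058),P(520,244,.058),"shaft",P(360,211,.058))
d=P(518,208,.058)-P(360,211,.058);print(np.degrees(np.arctan2(d[1],d[0])))
E
```

```text
horn [ 0.5203 -0.0224] [ 0.5397 -0.0229] [ 0.5009 -0.0225] shaft [0.521  0.0623]
-90.52059194124115
```

```bash

python3 -m jog '[{"grip":1,"x":3,"y":0,"z":10,"rx":0,"ry":0,"rz":-0.4},{"grip":1,"x":0,"y":0,"z":10,"rx":0,"ry":0,"rz":0},{"grip":1,"x":0,"y":0,"z":5,"rx":0,"ry":0,"rz":0},{"grip":1,"x":0,"y":0,"z":0,"rx":0,"ry":0,"rz":0},{"grip":1,"x":0,"y":0,"z":0,"rx":0,"ry":0,"rz":0}]'
python3 - <<'E'
from h import *
todo(.523,.106,.218,1.3)
c=grab("top");crop(c,220,170,380,260,5,"t7.png");
s=grab("scene");crop(s,170,180,270,270,6,"s7.png")
E
```

```text
time: 8.05
eef_pos: [0.5238, 0.1554, 0.222]
tcp_rot: [1.0, 0.012, -0.001, 0.0]
contact_force: [0.1, -0.8, -0.9]
opening: 0.176
t 8.05 pos [0.5238 0.1554 0.222 ] yaw 1.37 tilt [-0.09 -0.01] F [ 0.06 -0.76 -0.94] open 0.176 q [0.1  0.23 2.01 0.   0.9  0.08]
  move tool mm [-2.  49.4  4. ] rz 0.07
  rotvec deg [0.01 0.09 0.07]
```

View pics/t7.png

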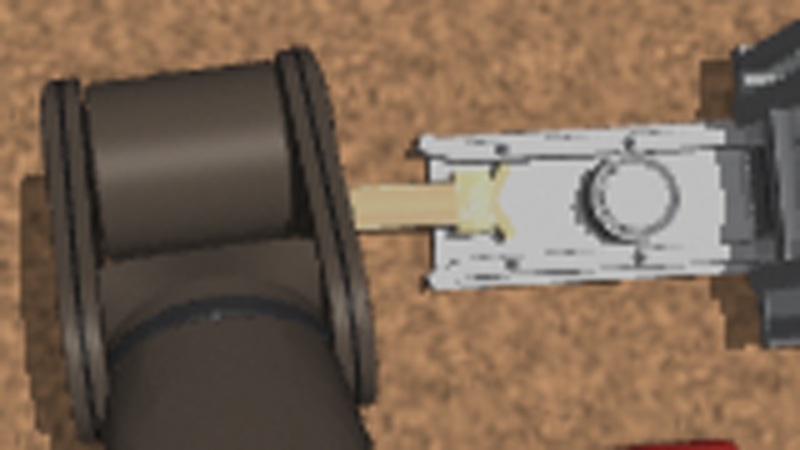

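View pics/s7.png

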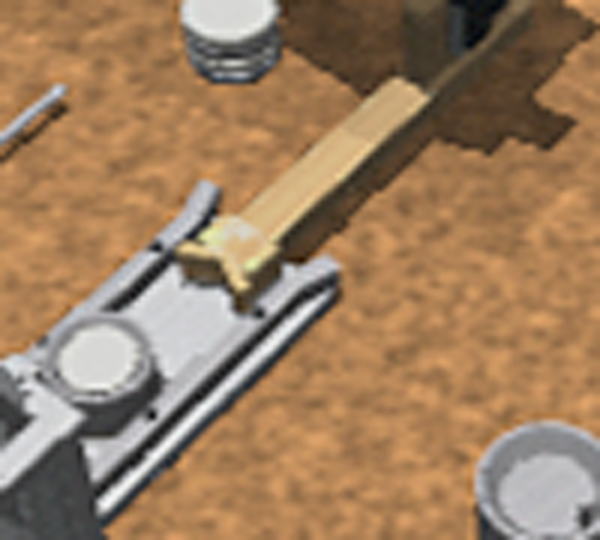

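```bash

python3 -m jog '[{"grip":1,"x":-1,"y":8,"z":3,"rx":0,"ry":0,"rz":0},{"grip":1,"x":-1,"y":12,"z":0,"rx":0,"ry":0,"rz":0},{"grip":1,"x":0,"y":12,"z":0,"rx":0,"ry":0,"rz":0},{"grip":1,"x":0,"y":6,"z":0,"rx":0,"ry":0,"rz":0},{"grip":1,"x":0,"y":4,"z":0,"rx":0,"ry":0,"rz":0},{"grip":1,"x":0,"y":4,"z":0,"rx":0,"ry":0,"rz":0},{"grip":1,"x":0,"y":4,"z":0,"rx":0,"ry":0,"rz":0},{"grip":1,"x":0,"y":4,"z":0,"rx":0,"ry":0,"rz":0}]'
python3 -m jog '[{"grip":1,"x":0,"y":4,"z":0,"rx":0,"ry":0,"rz":0},{"grip":1,"x":0,"y":4,"z":0,"rx":0,"ry":0,"rz":0},{"grip":1,"x":0,"y":4,"z":0,"rx":0,"ry":0,"rz":0},{"grip":1,"x":0,"y":4,"z":0,"rx":0,"ry":0,"rz":0}]'
python3 - <<'E'
from h import *
todo(.524,.0,.219,1.3)
c=grab("top");crop(c,240,160,400,260,5,"t8.png");
s=grab("scene");crop(s,120,180,270,300,5,"s8.png")
E
```

```text
time: 8.82
eef_pos: [0.5234, 0.1012, 0.22]
tcp_rot: [1.0, 0.012, 0.0, -0.001]
contact_force: [-0.1, 3.5, -0.5]
opening: 0.176
time: 9.15
eef_pos: [0.5238, 0.0852, 0.2198]
tcp_rot: [1.0, 0.012, 0.0, -0.0]
contact_force: [0.0, 1.3, -0.4]
opening: 0.18
t 9.15 pos [0.5238 0.0852 0.2198] yaw 1.39 tilt [0.01 0.01] F [ 0.02  1.32 -0.44] open 0.18 q [-0.03  0.21  2.05  0.    0.89 -0.05]
  move tool mm [-1.8 85.2  0.8] rz 0.09
  rotvec deg [-0.01 -0.01  0.09]
```

View pics/t8.png

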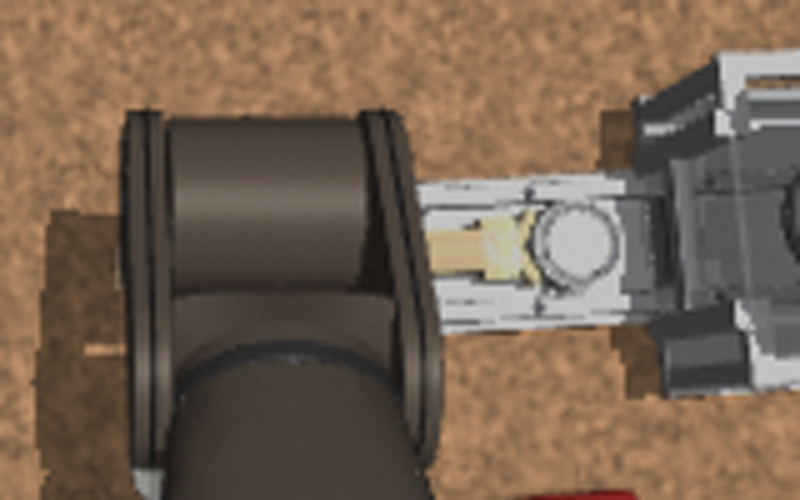

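View pics/s8.png

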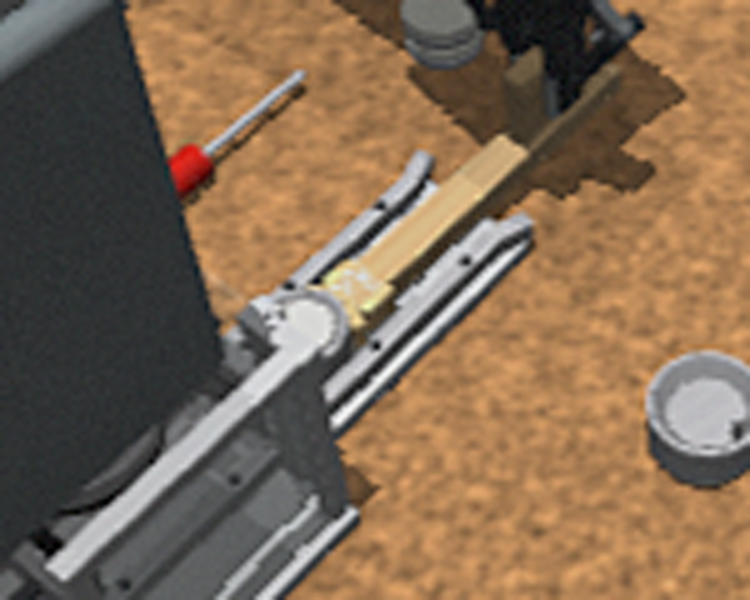

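```bash

python3 -m jog '[{"grip":1,"x":0,"y":6,"z":0,"rx":0,"ry":0,"rz":0},{"grip":1,"x":0,"y":6,"z":0,"rx":0,"ry":0,"rz":0},{"grip":1,"x":0,"y":6,"z":0,"rx":0,"ry":0,"rz":0},{"grip":1,"x":0,"y":6,"z":0,"rx":0,"ry":0,"rz":0},{"grip":1,"x":0,"y":6,"z":0,"rx":0,"ry":0,"rz":0},{"grip":1,"x":0,"y":6,"z":0,"rx":0,"ry":0,"rz":0},{"grip":1,"x":0,"y":6,"z":0,"rx":0,"ry":0,"rz":0},{"grip":1,"x":0,"y":6,"z":0,"rx":0,"ry":0,"rz":0}]'
python3 -m jog '[{"grip":1,"x":0,"y":6,"z":0,"rx":0,"ry":0,"rz":0},{"grip":1,"x":0,"y":6,"z":0,"rx":0,"ry":0,"rz":0},{"grip":1,"x":0,"y":6,"z":0,"rx":0,"ry":0,"rz":0},{"grip":1,"x":0,"y":6,"z":0,"rx":0,"ry":0,"rz":0},{"grip":1,"x":0,"y":6,"z":0,"rx":0,"ry":0,"rz":0}]'
python3 - <<'E'
from h import *
todo(.524,.0,.219,1.3)
c=grab("top");crop(c,240,160,400,260,5,"t9.png");
s=grab("scene");crop(s,100,180,270,310,4.5,"s9.png")
E
```

```text
time: 9.92
eef_pos: [0.5249, 0.0369, 0.2198]
tcp_rot: [1.0, 0.012, -0.0, -0.0]
contact_force: [0.3, 3.6, -0.1]
opening: 0.176
time: 10.33
eef_pos: [0.5256, 0.0067, 0.2197]
tcp_rot: [1.0, 0.012, -0.0, 0.0]
contact_force: [0.0, 3.1, 0.1]
opening: 0.176
t 10.33 pos [0.5256 0.0067 0.2197] yaw 1.38 tilt [-0.01 -0.01] F [0.01 3.12 0.14] open 0.176 q [-0.18  0.2   2.06 -0.    0.88 -0.2 ]
  move tool mm [-1.8  6.7  0.7] rz 0.08
  rotvec deg [0.01 0.01 0.08]
```

View pics/t9.png

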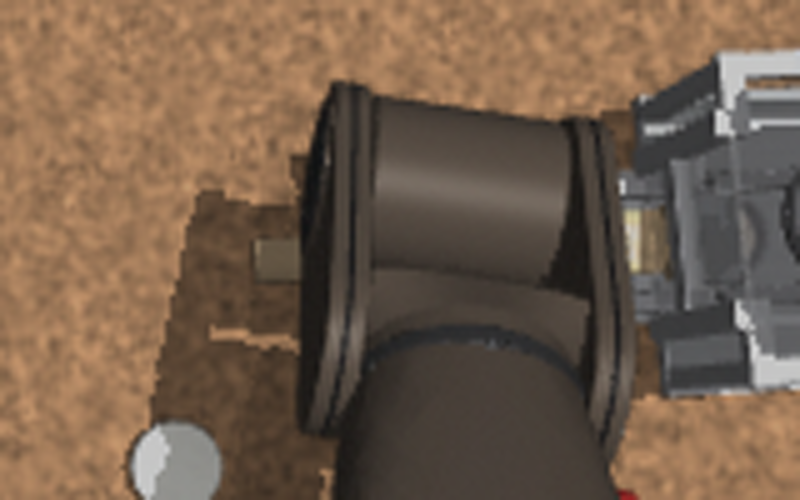

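View pics/s9.png

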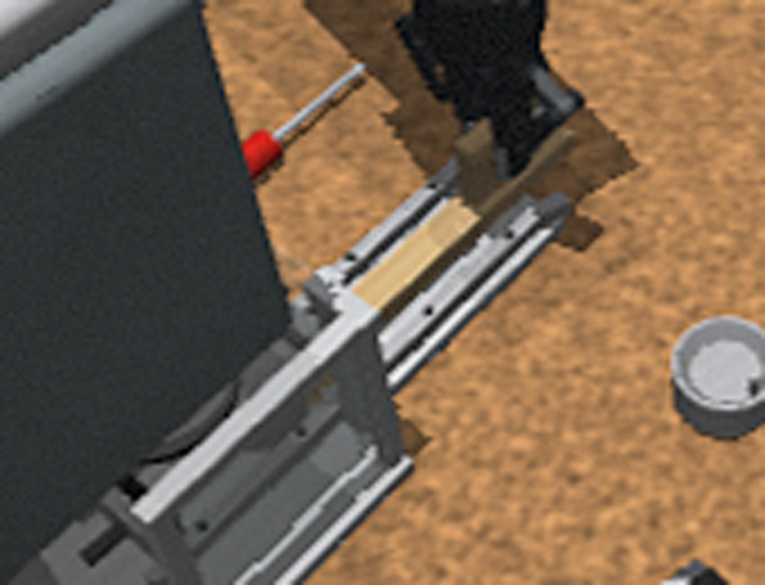

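```bash

python3 -m jog '[{"grip":1,"x":0,"y":6,"z":0,"rx":0,"ry":0,"rz":0},{"grip":1,"x":0,"y":6,"z":0,"rx":0,"ry":0,"rz":0},{"grip":1,"x":0,"y":5,"z":0,"rx":0,"ry":0,"rz":0},{"grip":1,"x":0,"y":4,"z":0,"rx":0,"ry":0,"rz":0},{"grip":1,"x":0,"y":3,"z":0,"rx":0,"ry":0,"rz":0},{"grip":1,"x":0,"y":2,"z":0,"rx":0,"ry":0,"rz":0},{"grip":1,"x":0,"y":1,"z":0,"rx":0,"ry":0,"rz":0},{"grip":1,"x":0,"y":1,"z":0,"rx":0,"ry":0,"rz":0}]'
for i in 1; do python3 -m jog '[{"grip":1,"x":0,"y":1,"z":0,"rx":0,"ry":0,"rz":0},{"grip":1,"x":0,"y":1,"z":0,"rx":0,"ry":0,"rz":0}]'; done
python3 -m jog '[{"grip":1,"x":0,"y":1,"z":0,"rx":0,"ry":0,"rz":0},{"grip":1,"x":0,"y":1,"z":0,"rx":0,"ry":0,"rz":0}]'
```

```text
time: 11.1
eef_pos: [0.5263, -0.0207, 0.2197]
tcp_rot: [1.0, 0.012, -0.0, -0.0]
contact_force: [0.5, 3.2, 0.1]
opening: 0.178
time: 11.27
eef_pos: [0.5263, -0.0225, 0.2197]
tcp_rot: [1.0, 0.012, -0.0, -0.0]
contact_force: [0.4, 3.1, -1.1]
opening: 0.175
time: 11.43
eef_pos: [0.5264, -0.0246, 0.2197]
tcp_rot: [1.0, 0.012, -0.0, -0.0]
contact_force: [0.2, 3.5, 0.6]
opening: 0.179
```

```bash

python3 -m jog '[{"grip":1,"x":0,"y":1,"z":0,"rx":0,"ry":0,"rz":0},{"grip":1,"x":0,"y":1,"z":0,"rx":0,"ry":0,"rz":0}]'
python3 -m jog '[{"grip":1,"x":0,"y":1,"z":0,"rx":0,"ry":0,"rz":0},{"grip":1,"x":0,"y":1,"z":0,"rx":0,"ry":0,"rz":0}]'
python3 -m jog '[{"grip":1,"x":0,"y":1,"z":0,"rx":0,"ry":0,"rz":0},{"grip":1,"x":0,"y":1,"z":0,"rx":0,"ry":0,"rz":0}]'
```

```text
time: 11.6
eef_pos: [0.5264, -0.0267, 0.2197]
tcp_rot: [1.0, 0.012, -0.0, 0.0]
contact_force: [-0.0, 2.8, -1.3]
opening: 0.178
time: 11.77
eef_pos: [0.5264, -0.0288, 0.2195]
tcp_rot: [1.0, 0.012, -0.0, -0.0]
contact_force: [-0.1, 2.4, -2.2]
opening: 0.179
time: 11.93
eef_pos: [0.5264, -0.0308, 0.2195]
tcp_rot: [1.0, 0.012, -0.0, -0.0]
contact_force: [0.2, 2.9, -1.3]
opening: 0.176
```

```bash

python3 -m jog '[{"grip":1,"x":0,"y":1,"z":0,"rx":0,"ry":0,"rz":0}]'
python3 -m jog '[{"grip":1,"x":0,"y":1,"z":0,"rx":0,"ry":0,"rz":0}]'
```

```text
time: 12.02
eef_pos: [0.5264, -0.0317, 0.2196]
tcp_rot: [1.0, 0.012, -0.0, -0.0]
contact_force: [0.7, 2.5, -1.2]
opening: 0.177
time: 12.1
eef_pos: [0.5265, -0.0327, 0.2196]
tcp_rot: [1.0, 0.012, -0.0, -0.0]
contact_force: [-0.5, 2.4, -2.8]
opening: 0.175
```

```bash

python3 -m jog '[{"grip":1,"x":0,"y":0.8,"z":0,"rx":0,"ry":0,"rz":0}]' | sed -n '2p;4p'
python3 -m jog '[{"grip":1,"x":0,"y":0.8,"z":0,"rx":0,"ry":0,"rz":0}]' | sed -n '2p;4p'
python3 -m jog '[{"grip":1,"x":0,"y":0.8,"z":0,"rx":0,"ry":0,"rz":0}]' | sed -n '2p;4p'
```

```text
eef_pos: [0.5265, -0.0335, 0.2196]
contact_force: [-0.0, 1.9, -2.1]
eef_pos: [0.5266, -0.0343, 0.2196]
contact_force: [0.5, 1.7, -2.0]
eef_pos: [0.5266, -0.0351, 0.2196]
contact_force: [0.1, 2.7, -1.7]
```

```bash

python3 -m jog '[{"grip":1,"x":0,"y":0.8,"z":0,"rx":0,"ry":0,"rz":0}]' | sed -n '2p;4p'
python3 -m jog '[{"grip":1,"x":0,"y":0.8,"z":0,"rx":0,"ry":0,"rz":0}]' | sed -n '2p;4p'
```

```text
eef_pos: [0.5266, -0.0359, 0.2196]
contact_force: [0.1, 2.3, -1.4]
eef_pos: [0.5266, -0.0367, 0.2197]
contact_force: [-0.3, 3.0, -1.5]
```

```bash

python3 -m jog '[{"grip":1,"x":0,"y":0.8,"z":0,"rx":0,"ry":0,"rz":0}]' | sed -n '2p;4p'
python3 -m jog '[{"grip":1,"x":0,"y":0.8,"z":0,"rx":0,"ry":0,"rz":0}]' | sed -n '2p;4p'
```

```text
eef_pos: [0.5267, -0.0375, 0.2197]
contact_force: [-0.2, 1.8, -1.6]
eef_pos: [0.5267, -0.0383, 0.2197]
contact_force: [0.1, 1.3, -2.4]
```

```bash

python3 -m jog '[{"grip":1,"x":0,"y":0.8,"z":0,"rx":0,"ry":0,"rz":0}]' | sed -n '2p;4p'
python3 -m jog '[{"grip":1,"x":0,"y":0.8,"z":0,"rx":0,"ry":0,"rz":0}]' | sed -n '2p;4p'
```

```text
eef_pos: [0.5267, -0.0391, 0.2197]
contact_force: [-1.1, 1.9, -2.1]
eef_pos: [0.5267, -0.0399, 0.2197]
contact_force: [0.3, 2.9, -1.1]
```

```bash

python3 -m jog '[{"grip":1,"x":0,"y":0.8,"z":0,"rx":0,"ry":0,"rz":0}]' | sed -n '2p;4p'
python3 -m jog '[{"grip":1,"x":0,"y":0.8,"z":0,"rx":0,"ry":0,"rz":0}]' | sed -n '2p;4p'
```

```text
eef_pos: [0.5268, -0.0407, 0.2197]
contact_force: [-0.3, 2.7, -2.8]
eef_pos: [0.5268, -0.0415, 0.2197]
contact_force: [-0.3, 2.7, -2.0]
```

```bash

python3 -m jog '[{"grip":1,"x":0,"y":0.8,"z":0,"rx":0,"ry":0,"rz":0}]' | sed -n '2p;4p'

```

```text
eef_pos: [0.5268, -0.0423, 0.2197]
contact_force: [-0.1, 1.4, -2.5]
```

```bash

python3 -m jog '[{"grip":1,"x":0,"y":0.8,"z":0,"rx":0,"ry":0,"rz":0}]' | sed -n '2p;4p'
python3 -m jog '[{"grip":1,"x":0,"y":0.8,"z":0,"rx":0,"ry":0,"rz":0}]' | sed -n '2p;4p'
```

```text
eef_pos: [0.5268, -0.0431, 0.2197]
contact_force: [0.7, 1.4, -2.5]
eef_pos: [0.5268, -0.0439, 0.2197]
contact_force: [0.4, 1.5, -2.6]
```

```bash

python3 -m jog '[{"grip":1,"x":0,"y":0.8,"z":0,"rx":0,"ry":0,"rz":0}]' | sed -n '2p;4p'
```

```text
eef_pos: [0.5269, -0.0445, 0.2197]
contact_force: [1.1, 6.6, -0.6]
```

```bash

python3 -m jog '[{"grip":1,"x":0,"y":0.8,"z":0,"rx":0,"ry":0,"rz":0}]' | sed -n '2p;4p'

```

```text
eef_pos: [0.5269, -0.0448, 0.2199]
contact_force: [-0.3, 9.5, -1.0]
```

```bash

python3 -m jog '[{"grip":1,"x":0,"y":0.1,"z":0,"rx":0,"ry":0,"rz":0}]' | sed -n '2p;4p'
```

```text
eef_pos: [0.5269, -0.0448, 0.2199]
contact_force: [0.2, 7.0, -1.0]
```

```bash

python3 -m jog '[{"grip":1,"x":0,"y":0.4,"z":0,"rx":0,"ry":0,"rz":0}]' | sed -n '2p;4p'
python3 -m jog '[{"grip":1,"x":0,"y":0,"z":0,"rx":0,"ry":0,"rz":0}]' | sed -n '2p;4p'
```

```text
eef_pos: [0.5269, -0.0449, 0.2199]
contact_force: [0.7, 9.5, 0.7]
eef_pos: [0.5269, -0.0449, 0.2199]
contact_force: [-0.2, 7.9, 0.5]
```

```bash

python3 -m jog '[{"grip":1,"x":0,"y":0.5,"z":0,"rx":0,"ry":0,"rz":0}]' | sed -n '2p;4p'
python3 -m jog '[{"grip":1,"x":0,"y":0,"z":0,"rx":0,"ry":0,"rz":0}]' | sed -n '2p;4p'
```

```text
eef_pos: [0.527, -0.0451, 0.22]
contact_force: [-0.8, 10.8, 1.0]
eef_pos: [0.527, -0.0451, 0.22]
contact_force: [-0.0, 9.1, 1.2]
```

```bash

python3 -m jog '[{"grip":1,"x":0,"y":0.3,"z":0,"rx":0,"ry":0,"rz":0}]' | sed -n '2p;4p'
python3 -m jog '[{"grip":1,"x":0,"y":0.3,"z":0,"rx":0,"ry":0,"rz":0}]' | sed -n '2p;4p'
python3 -m jog '[{"grip":1,"x":0,"y":0,"z":0,"rx":0,"ry":0,"rz":0}]' | sed -n '2p;4p'
```

```text
eef_pos: [0.527, -0.0452, 0.22]
contact_force: [0.5, 11.5, 1.4]
eef_pos: [0.527, -0.0453, 0.2201]
contact_force: [-0.0, 13.3, 2.3]
eef_pos: [0.527, -0.0453, 0.2201]
contact_force: [0.4, 11.3, 0.6]
```

```bash

python3 -m jog '[{"grip":1,"x":0,"y":0.1,"z":0,"rx":0,"ry":0,"rz":0},{"grip":1,"x":0,"y":0,"z":0,"rx":0,"ry":0,"rz":0}]' | sed -n '2p;4p'
python3 -m jog '[{"grip":1,"x":0,"y":0,"z":0,"rx":0,"ry":0,"rz":0},{"grip":1,"x":0,"y":0,"z":0,"rx":0,"ry":0,"rz":0}]' | sed -n '2p;4p'
python3 -m jog '[{"grip":1,"x":0,"y":0,"z":0,"rx":0,"ry":0,"rz":0},{"grip":1,"x":0,"y":0,"z":0,"rx":0,"ry":0,"rz":0}]' | sed -n '2p;4p'
```

```text
eef_pos: [0.527, -0.0453, 0.2201]
contact_force: [-0.2, 12.0, 2.5]
eef_pos: [0.527, -0.0453, 0.2201]
contact_force: [-0.2, 12.9, 1.9]
eef_pos: [0.527, -0.0453, 0.2201]
contact_force: [-0.5, 11.6, 0.9]
```

```bash

python3 -m jog '[{"grip":1,"x":0,"y":0.1,"z":0,"rx":0,"ry":0,"rz":0},{"grip":1,"x":0,"y":0,"z":0,"rx":0,"ry":0,"rz":0},{"grip":1,"x":0,"y":0,"z":0,"rx":0,"ry":0,"rz":0},{"grip":1,"x":0,"y":0,"z":0,"rx":0,"ry":0,"rz":0}]' | sed -n '1,2p;4p'
python3 -m jog '[{"grip":1,"x":0,"y":0,"z":0,"rx":0,"ry":0,"rz":0},{"grip":1,"x":0,"y":0,"z":0,"rx":0,"ry":0,"rz":0},{"grip":1,"x":0,"y":0,"z":0,"rx":0,"ry":0,"rz":0}]' | sed -n '2p;4p'
python3 - <<'E'
from h import *
s=grab("scene");crop(s,60,180,270,340,3.6,"s10.png")
c=grab("top");crop(c,340,140,440,240,6,"t10.png")
todo(.527,-.045,.22,1.3)
E
```

```text
time: 14.93
eef_pos: [0.527, -0.0453, 0.2201]
contact_force: [-0.5, 12.1, 1.2]
eef_pos: [0.527, -0.0453, 0.2201]
contact_force: [-0.4, 11.4, 1.8]
t 15.28 pos [ 0.527  -0.0454  0.2201] yaw 1.32 tilt [-0.02  0.29] F [-0.98 12.61  2.69] open 0.178 q [-0.28  0.2   2.05  0.01  0.89 -0.31]
  move tool mm [ 0.  -0.4  0.1] rz 0.02
  rotvec deg [-0.29  0.01  0.02]
```

View pics/t10.png

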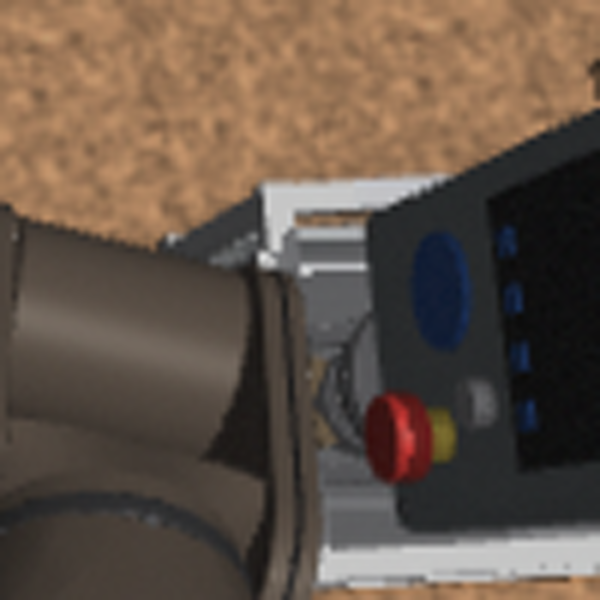

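View pics/s10.png

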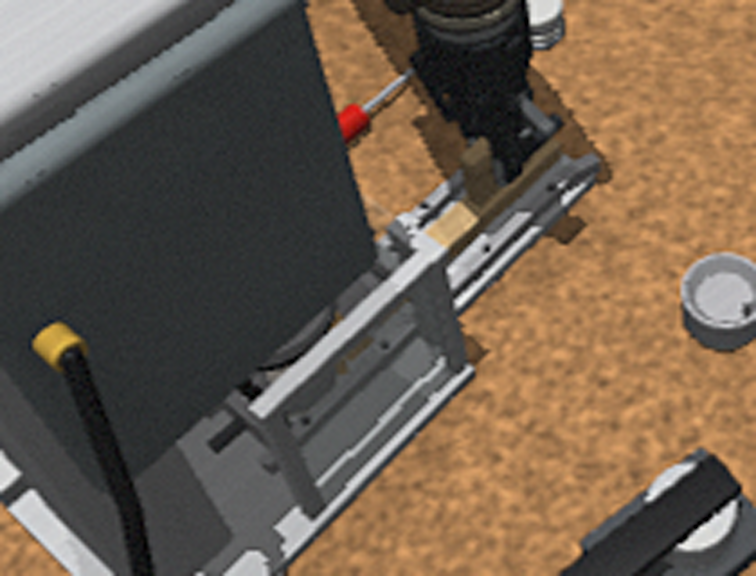

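```bash

python3 -m jog '[{"grip":1,"x":0,"y":0.15,"z":0,"rx":0,"ry":0,"rz":0},{"grip":1,"x":0,"y":0.15,"z":0,"rx":0,"ry":0,"rz":0},{"grip":1,"x":0,"y":0,"z":0,"rx":0,"ry":0,"rz":0},{"grip":1,"x":0,"y":0,"z":0,"rx":0,"ry":0,"rz":0}]' | sed -n '1,2p;4p'
python3 -m jog '[{"grip":1,"x":0,"y":0,"z":0,"rx":0,"ry":0,"rz":0},{"grip":1,"x":0,"y":0,"z":0,"rx":0,"ry":0,"rz":0},{"grip":1,"x":0,"y":0,"z":0,"rx":0,"ry":0,"rz":0}]' | sed -n '2p;4p'
python3 -m jog '[{"grip":1,"x":0,"y":0,"z":0,"rx":0,"ry":0,"rz":0},{"grip":1,"x":0,"y":0,"z":0,"rx":0,"ry":0,"rz":0}]' | sed -n '2p;4p'
```

```text
time: 15.62
eef_pos: [0.527, -0.0454, 0.2202]
contact_force: [0.2, 13.4, 2.1]
eef_pos: [0.527, -0.0455, 0.2202]
contact_force: [0.3, 12.2, 2.9]
eef_pos: [0.527, -0.0454, 0.2202]
contact_force: [-0.6, 13.3, 1.9]
```

```bash

python3 -m jog '[{"grip":1,"x":0,"y":-2,"z":0,"rx":0,"ry":0,"rz":0},{"grip":1,"x":0,"y":-3,"z":0,"rx":0,"ry":0,"rz":0},{"grip":1,"x":0,"y":-5,"z":0,"rx":0,"ry":0,"rz":0},{"grip":1,"x":0,"y":-8,"z":0,"rx":0,"ry":0,"rz":0},{"grip":1,"x":0,"y":-8,"z":0,"rx":0,"ry":0,"rz":0},{"grip":1,"x":0,"y":-8,"z":0,"rx":0,"ry":0,"rz":0},{"grip":1,"x":0,"y":-8,"z":0,"rx":0,"ry":0,"rz":0},{"grip":1,"x":0,"y":-8,"z":0,"rx":0,"ry":0,"rz":0}]'
python3 -m jog '[{"grip":1,"x":0,"y":-8,"z":0,"rx":0,"ry":0,"rz":0},{"grip":1,"x":0,"y":-8,"z":0,"rx":0,"ry":0,"rz":0},{"grip":1,"x":0,"y":-8,"z":0,"rx":0,"ry":0,"rz":0},{"grip":1,"x":0,"y":-8,"z":0,"rx":0,"ry":0,"rz":0},{"grip":1,"x":0,"y":-10,"z":0,"rx":0,"ry":0,"rz":0},{"grip":1,"x":0,"y":-10,"z":0,"rx":0,"ry":0,"rz":0},{"grip":1,"x":0,"y":-15,"z":0,"rx":0,"ry":0,"rz":0},{"grip":1,"x":0,"y":-20,"z":0,"rx":0,"ry":0,"rz":0}]'
python3 - <<'E'
from h import *
todo(.52,.155,.30,-6.7)
s=grab("scene");crop(s,60,180,270,340,3.6,"s11.png")
c=grab("top");crop(c,260,140,440,240,4.4,"t11.png")
E
```

```text
time: 16.7
eef_pos: [0.5257, 0.0035, 0.2198]
tcp_rot: [1.0, 0.012, 0.0, -0.0]
contact_force: [0.8, 0.1, -2.4]
opening: 0.178
time: 17.37
eef_pos: [0.5237, 0.09, 0.2198]
tcp_rot: [1.0, 0.011, 0.0, 0.0]
contact_force: [0.1, 0.3, -1.8]
opening: 0.174
t 17.37 pos [0.5237 0.09   0.2198] yaw 1.31 tilt [ 0.02 -0.02] F [ 0.12  0.35 -1.75] open 0.174 q [-0.02  0.21  2.05 -0.    0.89 -0.04]
  move tool mm [ -2.2 -65.  -80.2] rz 8.01
  rotvec deg [ 0.02 -0.02  8.01]
```

View pics/t11.png

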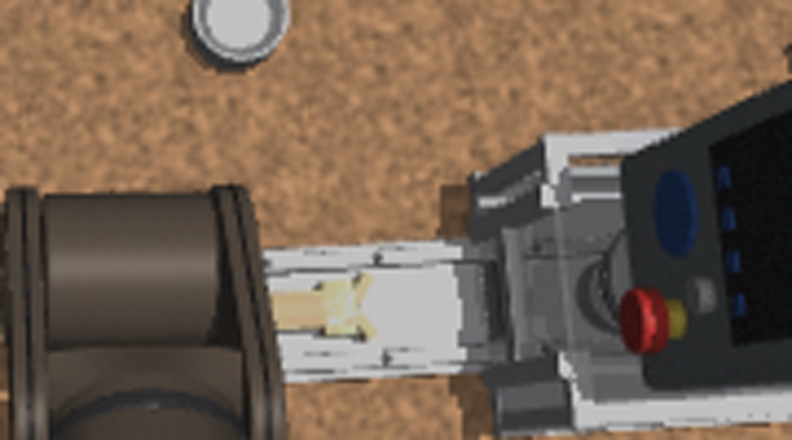

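View pics/s11.png

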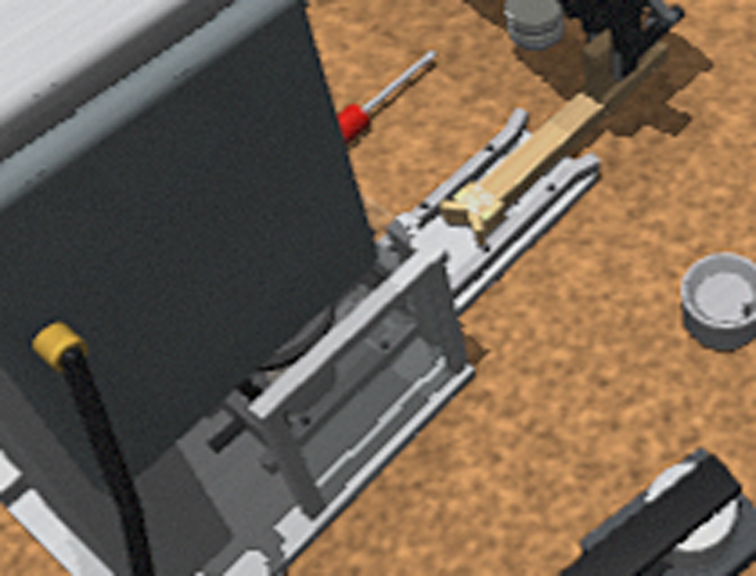

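```bash

python3 -m jog '[{"grip":1,"x":0,"y":0,"z":-20,"rx":0,"ry":0,"rz":0},{"grip":1,"x":0,"y":0,"z":-35,"rx":0,"ry":0,"rz":0},{"grip":1,"x":0,"y":0,"z":-35,"rx":0,"ry":0,"rz":0},{"grip":1,"x":0,"y":-28,"z":0,"rx":0,"ry":0,"rz":0},{"grip":1,"x":0,"y":-34,"z":0,"rx":0,"ry":0,"rz":0},{"grip":1,"x":0,"y":-34,"z":0,"rx":0,"ry":0,"rz":0},{"grip":1,"x":0,"y":-34,"z":0,"rx":0,"ry":0,"rz":0},{"grip":1,"x":0,"y":-34,"z":0,"rx":0,"ry":0,"rz":0}]'
python3 -m jog '[{"grip":1,"x":0,"y":-34,"z":0,"rx":0,"ry":0,"rz":0},{"grip":1,"x":0,"y":-34,"z":0,"rx":0,"ry":0,"rz":0},{"grip":1,"x":0,"y":-34,"z":0,"rx":0,"ry":0,"rz":0},{"grip":1,"x":-1.3,"y":-22,"z":0,"rx":0,"ry":0,"rz":0},{"grip":1,"x":0,"y":0,"z":0,"rx":0,"ry":0,"rz":6},{"grip":1,"x":0,"y":0,"z":0,"rx":0,"ry":0,"rz":6},{"grip":1,"x":0,"y":0,"z":0,"rx":0,"ry":0,"rz":6},{"grip":1,"x":0,"y":0,"z":0,"rx":0,"ry":0,"rz":6}]'
python3 -m jog '[{"grip":1,"x":0,"y":0,"z":0,"rx":0,"ry":0,"rz":6},{"grip":1,"x":0,"y":0,"z":0,"rx":0,"ry":0,"rz":6},{"grip":1,"x":0,"y":0,"z":0,"rx":0,"ry":0,"rz":6},{"grip":1,"x":0,"y":0,"z":0,"rx":0,"ry":0,"rz":6},{"grip":1,"x":0,"y":0,"z":0,"rx":0,"ry":0,"rz":6},{"grip":1,"x":0,"y":0,"z":0,"rx":0,"ry":0,"rz":6},{"grip":1,"x":0,"y":0,"z":0,"rx":0,"ry":0,"rz":6},{"grip":1,"x":0,"y":0,"z":0,"rx":0,"ry":0,"rz":6}]'
python3 -m jog '[{"grip":1,"x":0,"y":0,"z":0,"rx":0,"ry":0,"rz":6},{"grip":1,"x":0,"y":0,"z":0,"rx":0,"ry":0,"rz":6},{"grip":1,"x":0,"y":0,"z":0,"rx":0,"ry":0,"rz":0},{"grip":1,"x":0,"y":0,"z":0,"rx":0,"ry":0,"rz":0}]'
python3 - <<'E'
from h import *
todo(.5158,.3783,.2095,-82.5)
s=grab("scene");crop(s,200,80,350,190,5,"s12.png")
E
```

```text
time: 18.13
eef_pos: [0.5195, 0.2546, 0.3099]
tcp_rot: [1.0, 0.012, 0.0, 0.0]
contact_force: [1.1, -0.7, -2.0]
opening: 0.182
time: 18.8
eef_pos: [0.5154, 0.3775, 0.3093]
tcp_rot: [0.98, -0.198, 0.0, 0.0]
contact_force: [0.1, 0.4, -1.2]
opening: 0.172
time: 19.47
eef_pos: [0.5156, 0.3771, 0.3095]
tcp_rot: [0.814, -0.58, 0.0, 0.0]
contact_force: [-1.5, 0.5, -0.6]
opening: 0.177
time: 19.8
eef_pos: [0.5155, 0.3772, 0.3095]
tcp_rot: [0.752, -0.659, 0.0, 0.0]
contact_force: [0.5, 0.2, -1.2]
opening: 0.181
t 19.8 pos [0.5155 0.3772 0.3095] yaw -82.48 tilt [ 0.   -0.02] F [ 0.53  0.2  -1.21] open 0.181 q [ 0.47  0.3   1.74 -0.    1.1   1.91]
  move tool mm [ -1.1  -0.4 100. ] rz 0.02
  rotvec deg [ 0.   -0.02  0.02]
```

View pics/s12.png

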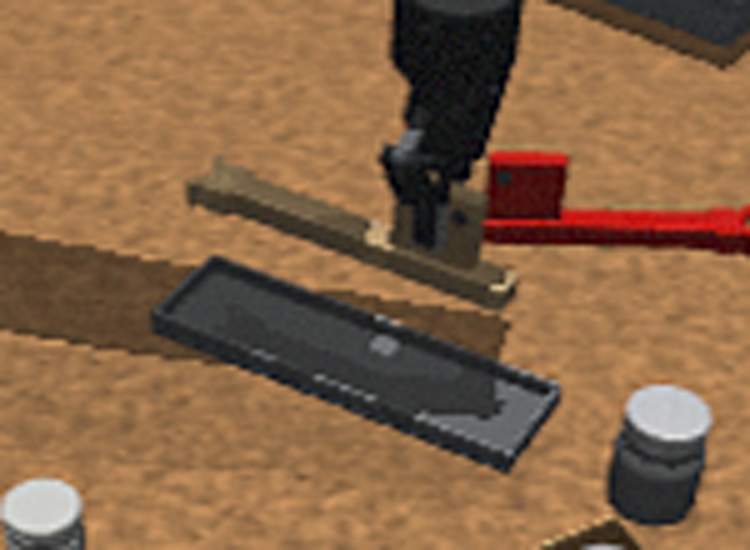

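```bash

python3 -m jog '[{"grip":1,"x":-1,"y":0,"z":20,"rx":0,"ry":0,"rz":0},{"grip":1,"x":0,"y":0,"z":28,"rx":0,"ry":0,"rz":0},{"grip":1,"x":0,"y":0,"z":24,"rx":0,"ry":0,"rz":0},{"grip":1,"x":0,"y":0,"z":14,"rx":0,"ry":0,"rz":0},{"grip":1,"x":0,"y":0,"z":8,"rx":0,"ry":0,"rz":0},{"grip":1,"x":0,"y":0,"z":3,"rx":0,"ry":0,"rz":0},{"grip":1,"x":0,"y":0,"z":1,"rx":0,"ry":0,"rz":0},{"grip":1,"x":0,"y":0,"z":0,"rx":0,"ry":0,"rz":0}]'
python3 - <<'E'
from h import *
todo(.5158,.3783,.2085,-82.5)
s=grab("scene");crop(s,210,100,340,180,6,"s13.png")
E
```

```text
time: 20.52
eef_pos: [0.5159, 0.3787, 0.213]
tcp_rot: [0.751, -0.66, 0.0, -0.001]
contact_force: [-0.1, 0.5, -1.7]
opening: 0.178
t 20.52 pos [0.5159 0.3787 0.213 ] yaw -82.6 tilt [0.11 0.06] F [-0.14  0.47 -1.65] open 0.178 q [ 0.47  0.42  1.78 -0.    0.94  1.92]
  move tool mm [0.3 0.2 4.5] rz -0.1
  rotvec deg [-0.12  0.04 -0.1 ]
```

View pics/s13.png

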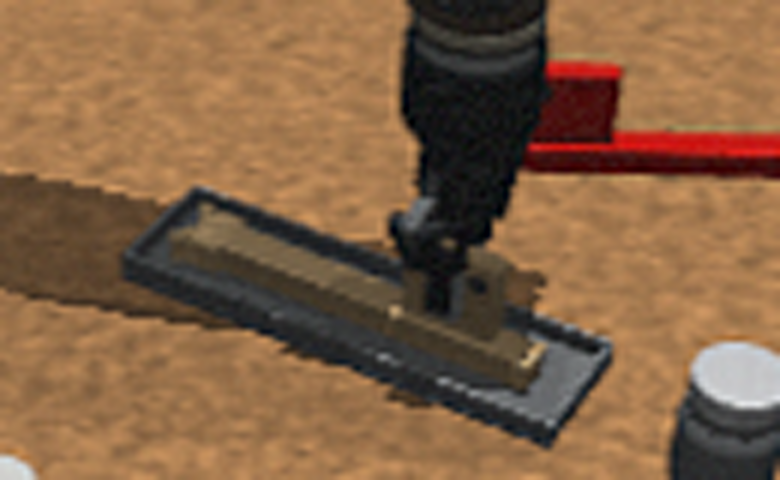

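Stick is inside the tray outline, about 4 mm above its floor. Lower to touch.

```bash

python3 -m jog '[{"grip":1,"x":0,"y":0,"z":1.5,"rx":0,"ry":0,"rz":0},{"grip":1,"x":0,"y":0,"z":1,"rx":0,"ry":0,"rz":0},{"grip":1,"x":0,"y":0,"z":0,"rx":0,"ry":0,"rz":0}]' | sed -n '2p;4p'
python3 -m jog '[{"grip":1,"x":0,"y":0,"z":0.7,"rx":0,"ry":0,"rz":0},{"grip":1,"x":0,"y":0,"z":0,"rx":0,"ry":0,"rz":0}]' | sed -n '2p;4p'
```

```text
eef_pos: [0.5154, 0.3784, 0.2098]
contact_force: [-0.7, 0.5, -0.9]
eef_pos: [0.5153, 0.3783, 0.2086]
contact_force: [-0.2, -0.6, -0.7]
```

```bash

python3 -m jog '[{"grip":1,"x":0,"y":0,"z":0.7,"rx":0,"ry":0,"rz":0},{"grip":1,"x":0,"y":0,"z":0,"rx":0,"ry":0,"rz":0}]' | sed -n '2p;4p'
python3 -m jog '[{"grip":1,"x":0,"y":0,"z":0.5,"rx":0,"ry":0,"rz":0},{"grip":1,"x":0,"y":0,"z":0,"rx":0,"ry":0,"rz":0}]' | sed -n '2p;4p'
```

```text
eef_pos: [0.5153, 0.3783, 0.2078]
contact_force: [0.5, 0.1, -1.5]
eef_pos: [0.5154, 0.3784, 0.2077]
contact_force: [-2.2, -0.3, 1.4]
```

```bash

python3 -m jog '[{"grip":0.5,"x":0,"y":0,"z":0,"rx":0,"ry":0,"rz":0},{"grip":0.5,"x":0,"y":0,"z":0,"rx":0,"ry":0,"rz":0},{"grip":0.3,"x":0,"y":0,"z":0,"rx":0,"ry":0,"rz":0},{"grip":0.2,"x":0,"y":0,"z":0,"rx":0,"ry":0,"rz":0},{"grip":0.2,"x":0,"y":0,"z":0,"rx":0,"ry":0,"rz":0},{"grip":0.2,"x":0,"y":0,"z":0,"rx":0,"ry":0,"rz":0}]'
python3 -m jog '[{"grip":0.2,"x":0,"y":0,"z":-10,"rx":0,"ry":0,"rz":0},{"grip":0.2,"x":0,"y":0,"z":-25,"rx":0,"ry":0,"rz":0},{"grip":0.2,"x":0,"y":0,"z":-35,"rx":0,"ry":0,"rz":0},{"grip":0.2,"x":0,"y":0,"z":-35,"rx":0,"ry":0,"rz":0},{"grip":0.2,"x":0,"y":0,"z":-30,"rx":0,"ry":0,"rz":0},{"grip":0.2,"x":-30,"y":0,"z":-20,"rx":0,"ry":0,"rz":0},{"grip":0.2,"x":-30,"y":0,"z":-15,"rx":0,"ry":0,"rz":0},{"grip":0.2,"x":0,"y":0,"z":0,"rx":0,"ry":0,"rz":0}]'
python3 - <<'E'
from h import *
todo(.5158,.3783,.2085,-82.5)
s=grab("scene");crop(s,0,0,512,384,1.5,"s14.png")
crop(s,210,100,340,180,6,"s15.png")
c=grab("top");crop(c,140,140,460,300,2.5,"t14.png")
E
```

```text
time: 21.82
eef_pos: [0.5153, 0.3784, 0.2074]
tcp_rot: [0.751, -0.66, 0.0, -0.0]
contact_force: [0.2, 0.2, 0.2]
opening: 0.797
time: 22.48
eef_pos: [0.5071, 0.4416, 0.3842]
tcp_rot: [0.752, -0.659, 0.001, -0.006]
contact_force: [-1.0, -0.4, 0.5]
opening: 0.801
t 22.48 pos [0.5071 0.4416 0.3842] yaw -82.46 tilt [0.48 0.45] F [-1.03 -0.4   0.52] open 0.801 q [0.57 0.29 1.6  0.   1.23 2.  ]
  move tool mm [ 65.    1.4 175.2] rz 0.04
  rotvec deg [-0.54  0.38  0.04]
```

View pics/s14.png

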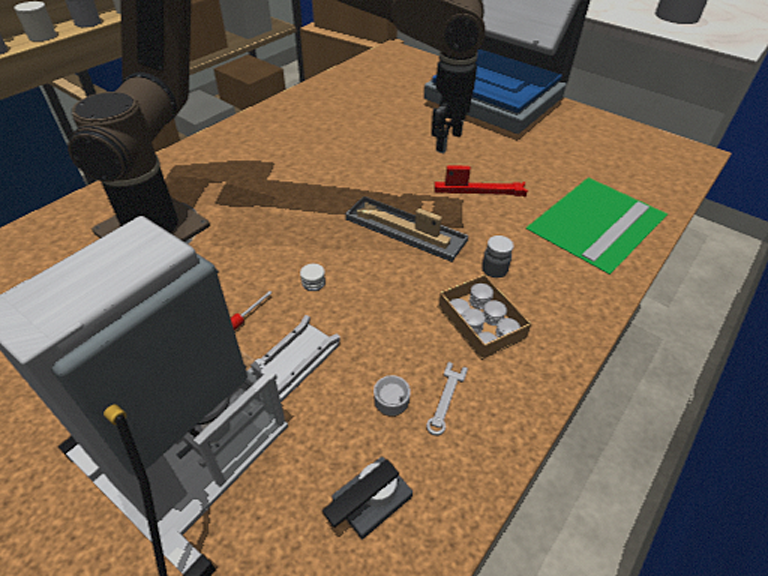

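View pics/s15.png

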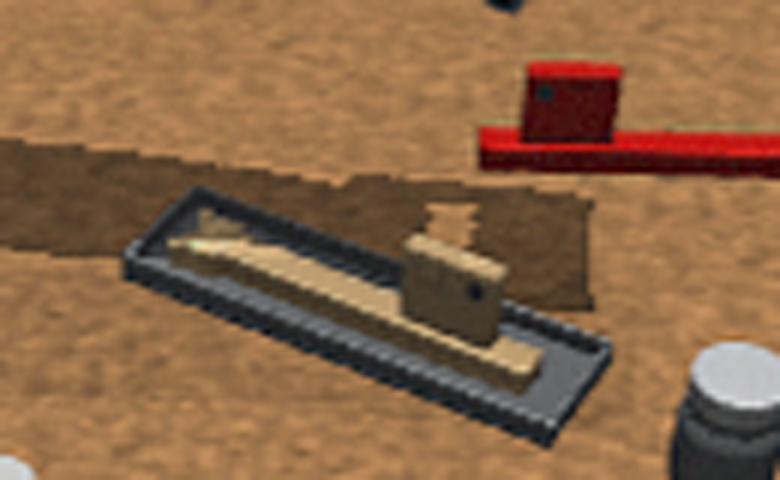

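View pics/t14.png

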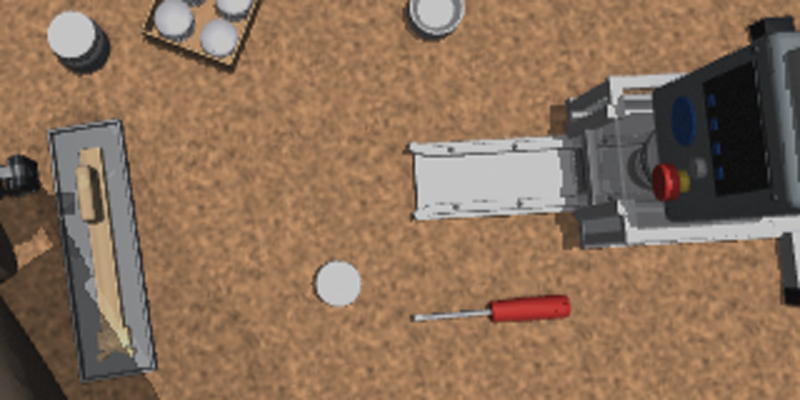

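```bash
python3 - <<'E'
from h import *
a=cv2.imread("pics/top0.png"); c=grab("top"); b=cv2.cvtColor(c["frame"],cv2.COLOR_RGB2BGR)
o=np.hstack([x[170:240,355:415] for x in(a,b)]); cv2.imwrite("pics/flap.png",cv2.resize(o,None,fx=6,fy=6,interpolation=cv2.INTER_CUBIC))
E
```

```text
(no output)
```

View pics/flap.png

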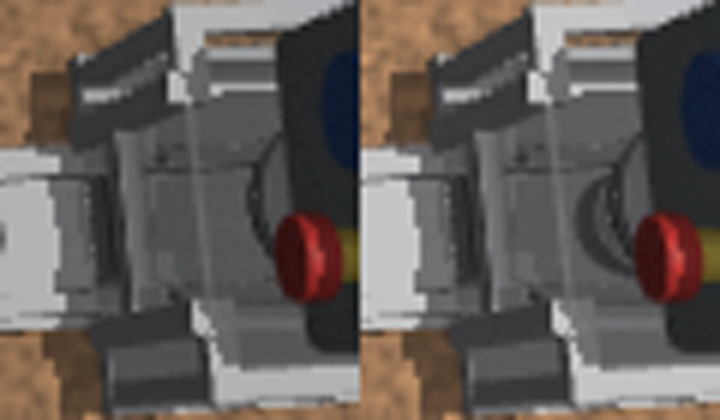

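The gate looks the same as at the start, so the flap has shut. The die's rim shows under the platen, the stick is in its tray and the arm is clear of everything.

```bash
python3 -m jog '[{"grip":0.2,"x":0,"y":0,"z":0,"rx":0,"ry":0,"rz":0},{"grip":0.2,"x":0,"y":0,"z":0,"rx":0,"ry":0,"rz":0}]'; python3 -c "
from plant import sign_off; print(sign_off())"
```

```text
time: 22.8
eef_pos: [0.5076, 0.4369, 0.3758]
tcp_rot: [0.751, -0.661, -0.0, 0.001]
contact_force: [0.4, 0.1, 0.0]
opening: 0.799
the job is handed in; nothing more can be done
None
```

The job is done and handed in at about 23 s: the die is on the backstop behind the shut flap, and the plywood stick is back in its tray, handle up.

**Pushing:** I took the stick by its handle and slid the die along the channel and in through the flap. I found the backstop by creeping in 0.8 mm steps. The die stopped with its centre at about the nominal nest point, within the ±10 mm range; this comes from the stick's position, with about 4 mm uncertainty.

**Pressing:** I held the die for more than a second with wrist readings of about 11.4–13.4 N. Taking off roughly 2–3 N for friction and rubbing leaves about 9–11 N on the backstop. That figure is an estimate, as the force on the backstop itself can't be read. No reading reached 15 N.

**Last checks:**
- **Flap:** the gate looks the same in the top view as it did at the start, so the flap appears shut. I judged this by eye and did not measure the angle.
- **Die:** its rim shows under the platen.
- **Stick:** both views show it inside the tray, on its floor.
- **Bench and guard:** I saw nothing else moved, and by the recorded positions the gripper stayed outside the guard.
- **Robot:** the gripper is clear of everything, with wrist forces near zero.

No check failed. The two cameras disagreed by 3–5 mm in x, so I lined the stick up with the channel by eye in the top view.

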